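# Brush out a sleeve, then tilt the inspection mirror and hold it

### The job

Brush out the clamped aluminium sleeve with the long brush from the blue stand: down to the bottom of the bore, up until the bristle end is near the rim, down to the bottom again, then stand the brush back in its stand and let go. Then take the orange knob of the sprung inspection mirror and tilt it until the upward-looking camera below it sees the red mark in the bore in the middle of its view (the yellow pointer shows its line of sight), and finish while still holding the mirror at that angle. Leave the other things on the bench where they are.

Things in the scene. Friction and masses are not known exactly. Their poses are not given: they have to be found in the camera images.
- station: Fixed station, base plate 150 x 130 x 12 mm with a camera (40 mm barrel) pointing straight up in its middle. Two posts, 48 mm either side along the station's x, 247 mm high, carry the mirror's hinge, which runs along the station's x 235 mm above the table. Origin: middle of the underside, at table height, right below lens and hinge. z up, -y towards the sleeve.
- pivot (a point): Middle of the mirror's hinge axis, on the reflecting surface, 235 mm above the table and straight above the lens. Axes as the station's.
- lens (a point): Front of the camera lens, 113 mm above the table. The camera looks straight up at the pivot.
- mirror (a joint): Mirror tilt, rad. 0: mirror level, stem upright (rest stop); growing: the knob swings away from the sleeve (station's +y); stop at 0.8. A spring always pulls back to 0 (3 to 4 N at the knob). At tilt t the line of sight leaves the pivot 2t from straight down, towards the sleeve: wanted t is half the angle at the pivot between straight down and the mark, 0.39 to 0.56.
- knob (a point): Centre of the orange knob on the mirror (silvery, 64 x 60 x 6 mm, black back, face down, 9 mm steel stem up from its back): a barrel 22 mm in diameter, 26 mm long, its axis parallel to the hinge, 90 mm from the pivot along the stem (325 mm above the table at rest). Pinched from above across its flat ends (along the station's x) it turns between the fingers while the gripper stays pointing down.
- sight (a point): The camera's line of sight after the mirror, shown by a yellow pointer 85 mm long outside the station's +x post, geared 2 to 1 to the mirror. The point is at the pivot; its -z axis is the direction in which the camera looks after reflection, x runs along the hinge. The pointer itself lies 66 mm along x from it.
- sleeve: Turned aluminium sleeve with a bottom, fixed in a round dark three-jaw holder 104 mm wide. Outside 74 mm in diameter, bore 60 mm, rim 105 mm and bore floor 30 mm above the table; jaws up to 42 mm. Origin: the bore's axis at table height. Axes parallel to the station's; it stands 130 to 270 mm from the pivot along the station's -y.
- mark (a point): Centre of the red mark, a 14 mm disc on the bore wall on the side farthest from the mirror, 20 mm below the rim (85 mm above the table). A red tick on the rim lies right above it.
- bore_mouth (a point): Centre of the bore's mouth, 105 mm above the table.
- brush_stand: Fixed blue stand for the brush: open tube, inside 64 mm in diameter, outside 72 mm, rim 85 mm above the table, inner floor 20 mm above the table, on a grey foot 100 mm wide. Origin: its axis at table height.
- brush: Loose brush 240 mm long, about 90 g, standing upright in its stand with bristles down: stiff cream bristle head 45 mm in diameter over the lowest 80 mm, thin steel stem, round wooden handle 18 mm in diameter from 120 to 240 mm. Origin: centre of the bristle end; z along the brush to the handle.
- brush_tip (a point): Centre of the brush's bristle end.
- brush_grip (a point): On the handle's axis, 205 mm above the bristle end and 35 mm below the handle's top: a good height to grip.
- ring_gauge: Steel ring 72 mm wide, 22 mm high (bystander, loose; leave it where it is; origin at the centre of its underside)
- micrometer: Grey bow micrometer lying flat, about 160 x 50 x 17 mm (bystander, loose; leave it where it is; origin at table height in the middle of its bow)
- calliper: Steel calliper with a black slide, 200 x 68 x 12 mm, lying flat (bystander, loose; leave it where it is; origin at the middle of its beam)
- tape_measure: Red tape measure 70 x 65 x 32 mm (bystander, loose; leave it where it is; origin at the centre of its underside)
- wood_block: Wooden block 90 x 60 x 35 mm (bystander, loose; leave it where it is; origin at the centre of its underside)
- screwdriver: Screwdriver lying flat, about 200 mm long (bystander, loose; leave it where it is)
- plug_gauge: Steel plug gauge standing upright, 36 mm wide, 75 mm high (bystander, loose; leave it where it is; origin at the centre of its underside)
Things that resemble listed ones, but are neither listed nor needed, are in the scene too. Of the things that look like the brush, the larger one is meant.

How it is judged:
By the outcome, as a careful person would: the job done as asked, in the order asked, and still so for the second after the job is handed in, while the arm keeps its last pose, push and grip.
It also fails if it takes over 59 s, if anything falls off the work surface, if the arm or the gripper's body presses on something with over 40 N, if the wrist force passes 120 N, or if a joint passes its speed limit or range.

### The arm

A 6-joint arm with a two-finger parallel gripper is mounted at the origin on the work surface. World frame = base frame: x ahead of the robot, y to its left, z up, the work surface at z = 0. Lengths are in m, angles in degrees, forces in N, time in s.
With the tool pointing down it reaches from about 0.3 to 0.75 m from the base axis. Payload 8.5 kg.
Tool frame: the origin (TCP) lies at the very end of the fingers, on their centre line; the grasp point (between the pads) lies 19 mm behind it (env.grip_point_offset is the distance from the TCP to the grasp point, in m); z points along the fingers, y is the direction in which the jaws open and shut (so a half turn about z gives the same grasp; the last joint's range is limited). The gripper opens to 85 mm and grips with 20 to 120 N. Pads are 22 mm wide; open, the fingers measure 114 mm over their backs; the gripper's body (76 mm by 85 mm) begins 54 mm behind the grasp point. The pads swing forward as they close: fully open they stand 13 mm farther back than shut.
Start: joints at [-81.434, 21.807, 74.336, -0, 83.858, -12.336], TCP at [0.196, -0.514, 0.231] pointing down, gripper open.
Joint ranges: [-178.18, 178.18], [-50.72, 133.34], [12.68, 142.11], [-81.47, 261.47], [9.98, 163.14], [-165.26, 165.26]. Speed limits (degrees/s): [136.94, 136.94, 180, 180, 180, 180].

### API

Orientations are given as a 3x3 rotation matrix whose columns are the frame's x, y, z axes.
In Python, from rig import env gives the robot as it stands.
- The arm moves only by the tool move_arm, never from a script. Its argument "moves" is a list of rows, each a list of 4 numbers: the shift along the tool's x, y, z in mm, then the turn about the tool's z in rad. In form: [[tx, ty, tz, spin], ...]. A call has 1 to 20 rows; each row is the pose to reach, as a shift and turn from the pose commanded when the call began, along the tool's axes at that moment; what a row does not reach only later rows make up. A row lasts 1/10 s, in which the tool goes at most 50 mm and 8.59 degrees, less where a joint would pass 70% of its speed; a pose out of reach is approached as far as the arm can. A call with a gripper value outside its range is refused whole. "grip" is the closure, from 0 (fully open) to 1 (shut), set as the call begins (left out, the last holds). The fingers move at their own pace and stop on an object; "grip_force" is the grip in N (left out, the last holds). Time passes only in rows, so rows that repeat a pose let the fingers close. It gives the time, the measured TCP pose, the force and the opening at its end, in the units of the state.
- env.observe(): the state, without advancing time (a new reading comes with each control period).
- env.get_image(name): name is "scene" or "top" or "wrist"; returns the picture (420x560x3 uint8, red, green, blue); there is no depth.
- env.get_calibration(name): a dict with "fovy" (degrees; the focal length in pixels is half the picture's height over the tangent of half this angle, whatever the lens; pixels are square), "cx", "cy" (the principal point, pixels), "extrinsics" (4x4, takes a point from world to camera coordinates); the wrist camera has in their place "tool_from_camera" (4x4, takes a point from camera to tool coordinates, whose origin is the TCP and whose axes are the flange's). Camera axes: x right, y up, looking along -z (the intrinsics and any distortion apply to the point x, -y, -z); pixel columns grow to the right and rows downward; lengths in m; the calibration is good to about 2 mm. A picture is of the moment at which its call begins: read the wrist's pose just before it. get_calibration takes no time and is no camera call.
- env.close_job(): hands the job in, once; it reports no verdict.
Trained networks look in the newest picture that a camera, given by its name, has taken for a name from the list of things; names that differ only in an ending like _2 or _b are one class to them, and where a whole thing is asked for, a point or a joint stands for the part that bears it (a point fixed in the world has none). Each returns a list of dicts, best first, with "conf" (0 to 1); they miss things now and then, are a little off and sometimes report something else, mostly with a low value. They report only what shows in the picture. A call takes as long as a camera call. They do not tell look-alikes from the thing itself.
- env.silhouettes(camera, name): "region" (420x560 bool, what is visible of it) and "point" ([row, column] in pixels, amid what is visible of it).
- env.tip_of(camera, name): "point" ([row, column] in pixels: a listed point, or the origin of a listed thing).
The state is a dict: "time_s": time; "q": joint angles; "qvel": joint speeds; "joint_efforts": joint torques, N m; "position": TCP position; "tool_rot": TCP orientation; "ft_force": force on the tool from outside, world axes, zero at the start; "wrist_torque": the same for the moment, N m; "grip_width": finger opening in m.
Only numpy, scipy, OpenCV 4.12 (cv2) and the standard library are available. Lean on these libraries where they do the work, as an engineer would, in place of code of your own. Each camera call takes 0.05 s, during which the arm holds its last target.

## Working session

There is one attempt and no reset: what is moved stays moved. The work goes in short steps, Python scripts to look and compute and a tool call to move; the robot and the scene stay as the last step left them, time stands still between calls to the robot, and variables do not carry over. Pictures are saved under pics/ and viewed, and the job is handed in when it is done.

Besides the shell and the picture viewer there is one more tool, called as name(argument=value, ...) on one line, values as JSON. move_arm: Moves the arm, as the interface text tells. Its arguments: {"type":"object","properties":{"moves":{"type":"array"},"grip":{"type":"number"},"grip_force":{"type":"number"}},"required":["moves"]}

```bash
ls; mkdir -p pics; python3 - <<'E'
from rig import env
import cv2,numpy as np
s=env.observe();print(s['time_s'],s['position'],s['tool_rot'],s['grip_width'],env.grip_point_offset)
for n in('scene','top'):
    im=env.get_image(n);cv2.imwrite(f'pics/{n}0.png',im[:,:,::-1]);c=env.get_calibration(n);print(n,c)
print(env.get_calibration('wrist'))
E
```

```text
pics
0.0 [ 0.19617195 -0.51349517  0.23069326] [[ 9.34191461e-01  3.56772001e-01 -2.31376966e-04]
 [ 3.56771925e-01 -9.34190273e-01  1.52560200e-03]
 [ 3.28141967e-04 -1.50775317e-03 -9.99998810e-01]] 0.0855121513593927 0.0187
scene {'fovy': 53.13183898750793, 'cx': 282.3160231398927, 'cy': 208.9387515094473, 'extrinsics': array([[ 0.46057357,  0.88755346,  0.01099264, -0.3039711 ],
       [-0.57045131,  0.28648782,  0.76974673,  0.2072071 ],
       [ 0.68004212, -0.36079577,  0.63825476, -1.6621666 ],
       [ 0.        ,  0.        ,  0.        ,  1.        ]])}
top {'fovy': 55.113546146078484, 'cx': 285.81907805621046, 'cy': 209.87447377895506, 'extrinsics': array([[ 4.70541070e-02, -9.98891777e-01, -1.06290272e-03,
        -3.09644545e-02],
       [ 9.71889540e-01,  4.55363371e-02,  2.30991698e-01,
        -6.61828628e-01],
       [-2.30687307e-01, -1.19021321e-02,  9.72955141e-01,
        -1.19001454e+00],
       [ 0.00000000e+00,  0.00000000e+00,  0.00000000e+00,
         1.00000000e+00]])}
{'fovy': 70.22694192573015, 'cx': 277.3032729387361, 'cy': 212.44987159567333, 'tool_from_camera': array([[ 1.72976785e-04,  9.56557166e-01,  2.91544780e-01,
         7.52891484e-02],
       [ 9.99998799e-01, -6.14411534e-04,  1.42257110e-03,
        -4.70338331e-04],
       [ 1.53989906e-03,  2.91544184e-01, -9.56556124e-01,
        -1.42580408e-01],
       [ 0.00000000e+00,  0.00000000e+00,  0.00000000e+00,
         1.00000000e+00]])}
```

View pics/scene0.png

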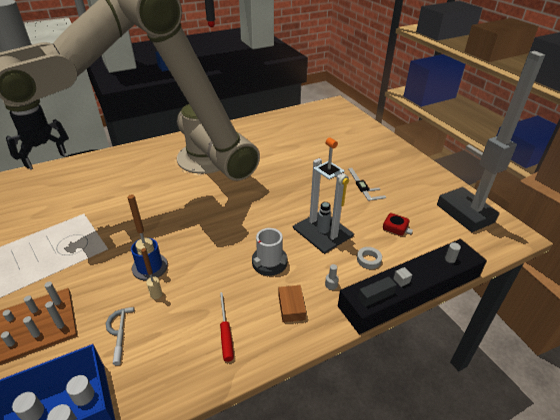

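View pics/top0.png

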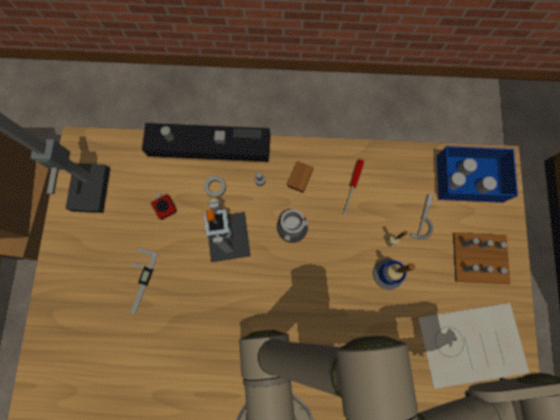

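The scene picture shows the blue stand with the long brush near (146,250), a small look-alike brush at (155,290), the sleeve at (270,250), and the station at (325,210). In the top picture they are at about (390,273), (392,240), (292,222) and (228,237).

```bash
cat > h.py <<'E'
from rig import env
import cv2,numpy as np
from scipy.optimize import least_squares
def cal(n,s=None):
    c=env.get_calibration(n)
    f=210/np.tan(np.radians(c['fovy'])/2)
    if n=='wrist':
        T=np.eye(4);T[:3,:3]=s['tool_rot'];T[:3,3]=s['position']
        E=np.linalg.inv(T@c['tool_from_camera'])
    else: E=c['extrinsics']
    return f,c['cx'],c['cy'],E
def proj(C,P):
    f,cx,cy,E=C;P=np.atleast_2d(P);p=P@E[:3,:3].T+E[:3,3]
    return np.c_[cx+f*p[:,0]/-p[:,2],cy-f*p[:,1]/-p[:,2]]
def ray(C,uv):
    f,cx,cy,E=C;d=np.array([(uv[0]-cx)/f,-(uv[1]-cy)/f,-1.])
    R=E[:3,:3];return -R.T@E[:3,3],R.T@d/np.linalg.norm(d)
def atz(C,uv,z):
    o,d=ray(C,uv);return o+d*(z-o[2])/d[2]
def tri(L):
    A=0;b=0
    for C,uv in L:
        o,d=ray(C,uv);M=np.eye(3)-np.outer(d,d);A=A+M;b=b+M@o
    x=np.linalg.solve(A,b);return x,[np.round(proj(C,x)[0]-uv,1) for C,uv in L]
E
python3 - <<'E'
from h import *
Z=dict(brush_stand=0,sleeve=0,station=0,brush_grip=None,brush_tip=None,bore_mouth=.105,knob=.325,pivot=.235,mark=.085)
res={}
for n in('scene','top'):
    C=cal(n)
    for k,z in Z.items():
        for r in env.tip_of(n,k)[:3]:
            uv=np.array(r['point'])[::-1]
            print(n,k,round(r['conf'],2),uv.round(1),atz(C,uv,z).round(4) if z is not None else '')
            res.setdefault(k,{}).setdefault(n,uv)
for k,v in res.items():
    if len(v)==2: x,e=tri([(cal(n),u) for n,u in v.items()]);print(k,x.round(4),e)
print(env.observe()['time_s'])
E
```

```text
scene brush_stand 0.67 [257.6 248.3] [ 0.5568 -0.0308  0.    ]
scene brush_stand 0.65 [332.3 287.1] [0.7866 0.0898 0.    ]
scene sleeve 0.71 [270.4 259.9] [ 0.6174 -0.0174  0.    ]
scene sleeve 0.43 [366.5 259.4] [0.7438 0.237  0.    ]
scene sleeve 0.2 [325.9 172.9] [0.3093 0.3672 0.    ]
scene station 0.72 [321.1 234.4] [0.5909 0.1735 0.    ]
scene brush_grip 0.98 [134.  205.2] 
scene brush_tip 0.55 [155.1 290.4] 
scene bore_mouth 0.6 [266.2 235.7] [ 0.6195 -0.0306  0.105 ]
scene bore_mouth 0.48 [227.  327.7] [ 0.8481 -0.2373  0.105 ]
scene bore_mouth 0.31 [291.6 307.9] [ 0.8659 -0.0839  0.105 ]
scene knob 0.68 [332.3 145.3] [0.5956 0.1788 0.325 ]
scene pivot 0.84 [328.8 169.7] [0.5799 0.1864 0.235 ]
scene mark 0.74 [257.5 247.5] [ 0.632  -0.0634  0.085 ]
scene mark 0.74 [133.  205.5] [ 0.2947 -0.3279  0.085 ]
scene mark 0.58 [329.6 283.5] [0.8303 0.045  0.085 ]
top brush_stand 0.87 [388.2 274.4] [ 0.4828 -0.3387  0.    ]
top sleeve 0.73 [291.5 226.2] [ 0.6262 -0.0204  0.    ]
top sleeve 0.63 [212.3 188. ] [0.7454 0.2538 0.    ]
top station 0.6 [224.6 235.8] [0.5837 0.1986 0.    ]
t
[... 479 characters left out ...]
-0.0437  0.085 ]
brush_stand [ 0.5506 -0.1848  0.1023] [array([-52.8,  -9.9]), array([-43. , -27.6])]
sleeve [ 0.6245 -0.0206  0.0083] [array([ 0.1, -0. ]), array([0.1, 0. ])]
station [ 0.5816  0.1916 -0.0129] [array([ 3. , -0.6]), array([2.6, 1.4])]
brush_grip [ 0.4869 -0.3343  0.2282] [array([0.8, 0.1]), array([0.8, 0.2])]
brush_tip [ 0.4932 -0.352  -0.0894] [array([-3.2,  0. ]), array([-2.6, -0.8])]
bore_mouth [ 0.6154 -0.0244  0.0995] [array([ 1.4, -0.2]), array([1.2, 0.5])]
knob [0.5863 0.1916 0.318 ] [array([ 1.9, -0.5]), array([1.8, 1.1])]
pivot [0.5843 0.18   0.239 ] [array([-1. ,  0.2]), array([-0.9, -0.5])]
mark [ 0.635  -0.0534  0.0849] [array([ 3.8, -0.4]), array([3.1, 1.3])]
1.0
```

move_arm(moves=[[0, 0, -40, 0], [30, 0, -90, 0], [70, -10, -125, 0], [115, -20, -130, 0], [155, -30, -130, 0], [195, -40, -130, 0], [235, -50, -130, 0], [275, -60, -130, 0], [300, -65, -130, 0], [300, -65, -130, 0], [300, -65, -130, 0]])

```text
time_s: 2.1
position: [0.4533, -0.346, 0.3612]
tool_rot: [[0.934, 0.358, -0.0], [0.358, -0.934, 0.0], [-0.0, -0.0, -1.0]]
ft_force: [0.2, -0.4, 0.5]
grip_width: 0.0853
```

```bash
python3 - <<'E'
from h import *
s=env.observe();print(s['time_s'],s['position'],s['tool_rot'].round(3).tolist(),s['ft_force'])
im=env.get_image('wrist');cv2.imwrite('pics/w1.png',im[:,:,::-1]);C=cal('wrist',s)
for k,z in dict(brush_grip=.225,brush_tip=.02,brush_stand=0,brush=.02).items():
    for r in env.tip_of('wrist',k)[:3]:
        uv=np.array(r['point'])[::-1];print(k,round(r['conf'],2),uv.round(1),atz(C,uv,z).round(4))
E
```

```text
2.1 [ 0.45325932 -0.34601699  0.36115998] [[0.934, 0.358, -0.0], [0.358, -0.934, 0.0], [-0.0, -0.0, -1.0]] [ 0.20845726 -0.44792232  0.47676761]
brush_grip 0.91 [324.9  70. ] [ 0.5768 -0.3411  0.225 ]
brush_grip 0.84 [283.5 165.7] [ 0.4884 -0.3378  0.225 ]
brush_tip 0.89 [312.6  85.7] [ 0.5897 -0.349   0.02  ]
brush_tip 0.64 [282.5 152.2] [ 0.4821 -0.3425  0.02  ]
brush_stand 0.71 [283.5 147.5] [ 0.4881 -0.3423  0.    ]
brush 0.9 [308.8  86. ] [ 0.5873 -0.3439  0.02  ]
brush 0.57 [278.5 147.9] [ 0.4861 -0.3341  0.02  ]
```

View pics/w1.png

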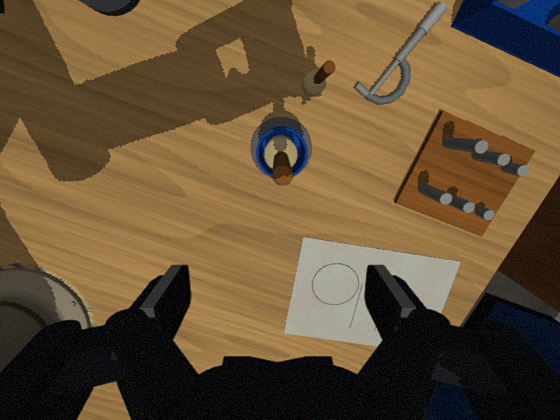

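The wrist picture shows the stand (rim centre about (281,151)) with the long brush's handle top at about (283,179), and the small brush at (318,80), clear of the jaws.

```bash
python3 - <<'E'
from h import *
s=env.observe();C=cal('wrist',s)
im=cv2.imread('pics/w1.png')
cv2.imwrite('pics/w1c.png',cv2.resize(im[90:210,220:350],None,fx=5,fy=5,interpolation=2))
for z,uv in((.26,(283,179)),(.085,(281,152)),(.225,(283,166))): print(z,atz(C,uv,z).round(4))
# overlay model of stand for stand xy guess
E
```

```text
0.26 [ 0.4818 -0.3398  0.26  ]
0.085 [ 0.4866 -0.3381  0.085 ]
0.225 [ 0.4873 -0.3382  0.225 ]
```

View pics/w1c.png

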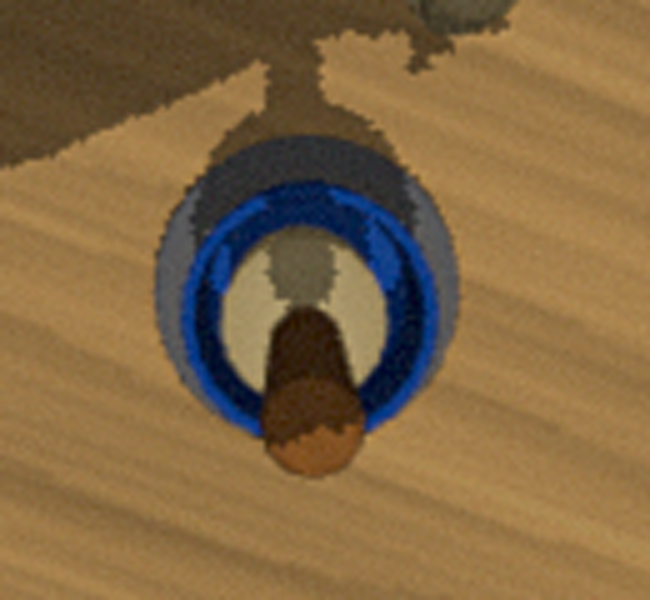

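```bash
python3 - <<'E'
from h import *
s=env.observe();C=cal('wrist',s)
for z,uv in((.26,(282.6,175.4)),(.085,(282.2,152.5)),(.10,(280.8,152.2))):
    p=atz(C,uv,z);print(z,p.round(4))
g=np.array([.485,-.3385,.206]);print((s['tool_rot'].T@(g-s['position'])*1000).round(1))
E
```

```text
0.26 [ 0.4844 -0.3384  0.26  ]
0.085 [ 0.4865 -0.3399  0.085 ]
0.1 [ 0.4875 -0.3373  0.1   ]
[ 33.3   3.8 155.4]
```

move_arm(moves=[[20, 4, 0, 0], [33, 4, 0, 0], [33, 4, 30, 0], [33, 4, 65, 0], [33, 4, 100, 0], [33, 4, 130, 0], [33, 4, 150, 0], [33, 4, 155, 0], [33, 4, 155, 0], [33, 4, 155, 0]], grip=0)

```text
time_s: 3.35
position: [0.4859, -0.3384, 0.2077]
tool_rot: [[0.934, 0.357, 0.002], [0.357, -0.934, -0.002], [0.001, 0.002, -1.0]]
ft_force: [-0.0, 0.6, -0.5]
grip_width: 0.0855
```

```bash
python3 - <<'E'
from h import *
im=env.get_image('wrist');cv2.imwrite('pics/w2.png',im[:,:,::-1])
E
```

```text
(no output)
```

View pics/w2.png

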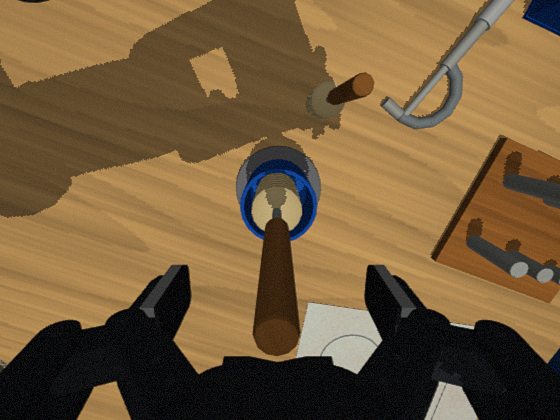

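The handle stands midway between the pads (handle top at about (277,337)). Closing now.

move_arm(moves=[[0, 0, 0, 0], [0, 0, 0, 0], [0, 0, 0, 0], [0, 0, 0, 0], [0, 0, 0, 0], [0, 0, 0, 0], [0, 0, 0, 0], [0, 0, 0, 0]], grip=1, grip_force=70)

```text
time_s: 4.2
position: [0.4856, -0.3381, 0.2066]
tool_rot: [[0.934, 0.357, 0.0], [0.357, -0.934, -0.0], [0.0, 0.0, -1.0]]
ft_force: [0.5, 0.2, 2.8]
grip_width: 0.0168
```

move_arm(moves=[[0, 0, -30, 0], [0, 0, -65, 0], [0, 0, -100, 0], [0, 0, -130, 0], [0, 0, -150, 0], [0, 0, -150, 0], [0, 0, -150, 0]])

```text
time_s: 4.9
position: [0.4854, -0.3379, 0.355]
tool_rot: [[0.934, 0.357, -0.001], [0.357, -0.934, 0.001], [-0.001, -0.002, -1.0]]
ft_force: [-0.3, 0.2, -2.1]
grip_width: 0.0165
```

```bash
python3 - <<'E'
from h import *
s=env.observe();print(s['time_s'],s['position'],s['tool_rot'].round(3).tolist(),s['ft_force'])
for n in('wrist','scene','top'):
    im=env.get_image(n);cv2.imwrite(f'pics/{n}3.png',im[:,:,::-1]);C=cal(n,s)
    for k,z in dict(brush_grip=s['position'][2]+.019,brush_tip=s['position'][2]+.0187-.205,bore_mouth=.105,pivot=.235,knob=.325).items():
      for r in env.tip_of(n,k)[:2]:
        uv=np.array(r['point'])[::-1];print(n,k,round(r['conf'],2),uv.round(1),atz(C,uv,z).round(4))
E
```

```text
4.9 [ 0.48540774 -0.33792066  0.35498675] [[0.934, 0.357, -0.001], [0.357, -0.934, 0.001], [-0.001, -0.002, -1.0]] [-0.3461079   0.22424334 -2.13512556]
wrist brush_grip 0.79 [276.9 289.9] [ 0.4848 -0.3373  0.374 ]
wrist brush_grip 0.76 [318.  100.2] [ 0.5685 -0.3224  0.374 ]
wrist brush_tip 0.82 [308.4 109.3] [ 0.578  -0.3359  0.1687]
wrist brush_tip 0.67 [278.  192.8] [ 0.4835 -0.3382  0.1687]
wrist bore_mouth 0.17 [276.4 192.1] [ 0.4696 -0.3411  0.105 ]
wrist knob 0.58 [275.9 188.7] [ 0.5197 -0.3231  0.325 ]
scene brush_grip 0.97 [116.5 157.4] [ 0.4862 -0.3452  0.374 ]
scene brush_grip 0.72 [144.7 257.1] [ 0.8321 -0.3623  0.374 ]
scene brush_tip 0.65 [143.2 223.4] [ 0.4933 -0.3266  0.1687]
scene brush_tip 0.6 [154.7 295.7] [ 0.743  -0.3599  0.1687]
scene bore_mouth 0.91 [268.8 234.7] [ 0.6191 -0.0224  0.105 ]
scene pivot 0.91 [328.2 171.4] [0.5863 0.1804 0.235 ]
scene pivot 0.52 [392.9 226.4] [0.8516 0.1954 0.235 ]
scene knob 0.8 [332.2 141.7] [0.5798 0.1886 0.325 ]
scene knob 0.22 [152.  266.3] [ 0.8102 -0.3534  0.325 ]
top brush_grip 0.49 [402.1 233.2] [ 0.5486 -0.2802  0.374 ]
top brush_grip 0.49 [206.9 219.2] [0.5607 0.183  0.374 ]
top brush_tip 0.69 [390.6 241.9] [ 0.5609 -0.3049  0.1687]
top bore_mouth 0.98 [292.1 223. ] [ 0.6157 -0.0213  0.105 ]
top pivot 0.66 [217.2 222.2] [0.5819 0.1836 0.235 ]
top knob 0.77 [209.1 217.2] [0.576  0.1883 0.325 ]
```

View pics/wrist3.png

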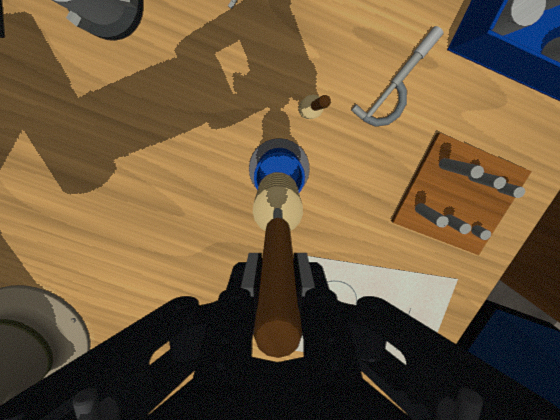

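View pics/scene3.png

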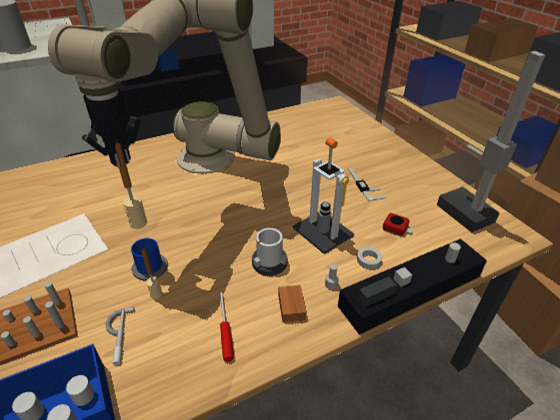

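The brush came up straight in the gripper (scene: head at (135,212); wrist: head at (278,205)), and the stand is empty. On to a look at the sleeve.

move_arm(moves=[[8, -12, -10, 0], [20, -33, -15, 0], [34, -58, -15, 0], [50, -85, -15, 0], [66, -112, -15, 0], [82, -139, -15, 0], [98, -166, -15, 0], [113, -192, -15, 0], [127, -215, -15, 0], [138, -234, -15, 0], [146, -247, -15, 0], [146, -247, -15, 0], [146, -247, -15, 0]])

```text
time_s: 7.1
position: [0.5338, -0.0551, 0.3716]
tool_rot: [[0.934, 0.357, 0.0], [0.357, -0.934, -0.0], [0.0, 0.0, -1.0]]
ft_force: [-0.0, -0.3, -1.1]
grip_width: 0.0162
```

```bash
python3 - <<'E'
from h import *
s=env.observe();print(s['time_s'],s['position'],s['tool_rot'].round(3).tolist(),s['ft_force'])
for n in('wrist',):
    im=env.get_image(n);cv2.imwrite(f'pics/{n}4.png',im[:,:,::-1]);C=cal(n,s)
    for k,z in dict(bore_mouth=.105,pivot=.235,knob=.325,mark=.085,station=0,sleeve=0).items():
      for r in env.tip_of(n,k)[:2]:
        uv=np.array(r['point'])[::-1];print(n,k,round(r['conf'],2),uv.round(1),atz(C,uv,z).round(4))
E
```

```text
7.1 [ 0.53377317 -0.0551424   0.37159709] [[0.934, 0.357, 0.0], [0.357, -0.934, -0.0], [0.0, 0.0, -1.0]] [-0.00647132 -0.32141524 -1.14438404]
wrist bore_mouth 0.96 [282.1 106.8] [ 0.6229 -0.0267  0.105 ]
wrist bore_mouth 0.28 [31.4 52.6] [0.5713 0.2847 0.105 ]
wrist pivot 0.84 [31.3 49.6] [0.5839 0.1858 0.235 ]
wrist pivot 0.54 [278.9 193. ] [ 0.5431 -0.0523  0.235 ]
wrist knob 0.39 [415.1 244.8] [ 0.5621 -0.1445  0.325 ]
wrist mark 0.69 [298.2 109.2] [ 0.6288 -0.0481  0.085 ]
wrist station 0.73 [147.   85.4] [0.5808 0.1864 0.    ]
wrist station 0.21 [279.5 103.7] [ 0.6307 -0.0207  0.    ]
wrist sleeve 0.86 [279.9 106.5] [ 0.6269 -0.0229  0.    ]
```

View pics/wrist4.png

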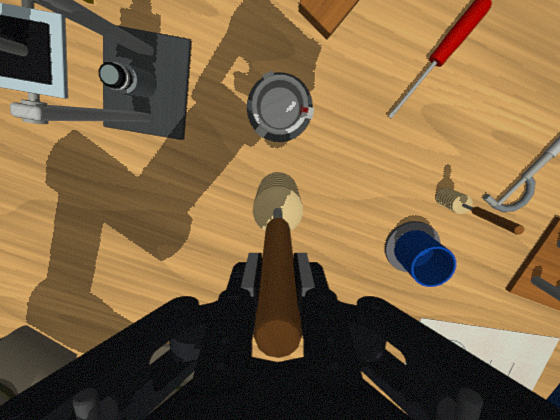

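```bash
python3 - <<'E'
import cv2
im=cv2.imread('pics/wrist4.png')
cv2.imwrite('pics/w4c.png',cv2.resize(im[60:160,230:330],None,fx=6,fy=6,interpolation=2))
cv2.imwrite('pics/w4d.png',cv2.resize(im[0:150,0:200],None,fx=4,fy=4,interpolation=2))
E
```

```text
(no output)
```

View pics/w4c.png

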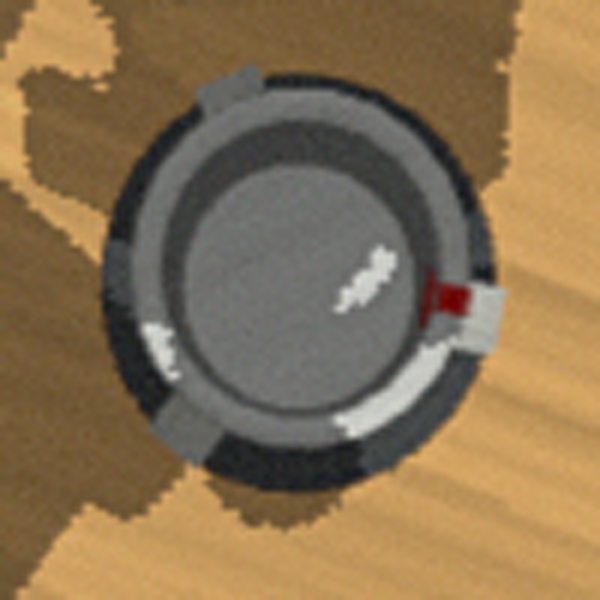

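View pics/w4d.png

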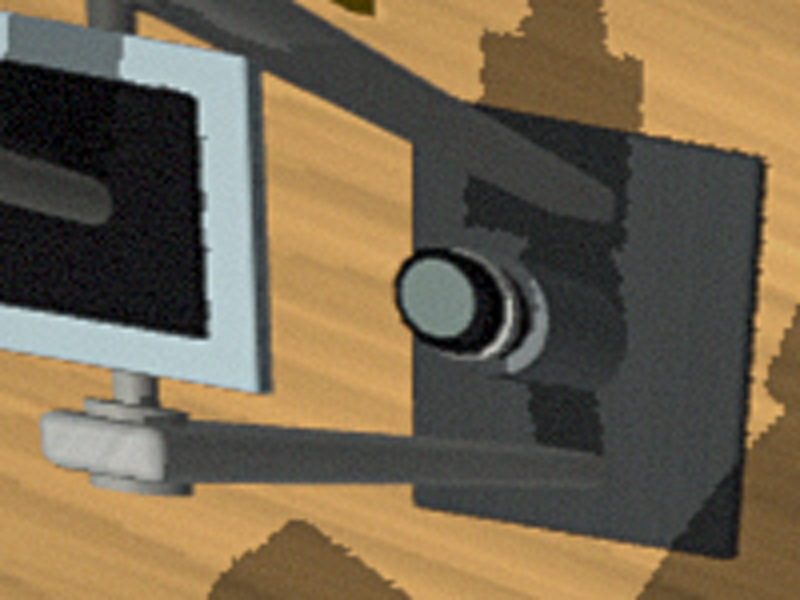

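```bash
python3 - <<'E'
from h import *
s=env.observe();C=cal('wrist',s)
P=lambda u,v,z:atz(C,(u-.4,v-.4),z)
print('bore',P(280.2,104.4,.105).round(4))
print('tick',P(230+456/6,60+300/6,.105).round(4))
L=P(437/4,297/4,.113);print('lens',L.round(4))
a=P(765/4,157/4,.012);b=P(739/4,556/4,.012);print(a,b,np.linalg.norm(a-b),(a+b)/2)
d=(a-b)[:2];print('stn x yaw',np.degrees(np.arctan2(d[1],d[0])))
E
```

```text
bore [ 0.6249 -0.0232  0.105 ]
tick [ 0.6305 -0.0569  0.105 ]
lens [0.5822 0.1858 0.113 ]
[0.66790088 0.13491436 0.012     ] [0.52446943 0.10470248 0.012     ] 0.14657878011916384 [0.59618516 0.11980842 0.012     ]
stn x yaw 11.894696037371526
```

```bash
python3 - <<'E'
from h import *
s=env.observe();C=cal('wrist',s);T=s['tool_rot'];p=s['position']
im=cv2.imread('pics/wrist4.png')
def circ(z,r,col,dx=0,dy=0):
    a=np.linspace(0,2*np.pi,60);Q=np.c_[dx+r*np.cos(a),dy+r*np.sin(a),0*a+z]
    cv2.polylines(im,[np.int32(np.round(proj(C,Q@T.T+p)*16))],True,col,1,cv2.LINE_AA,4)
circ(-.0537,.009,(0,0,255));circ(.1063,.0225,(0,255,0));circ(.1863,.0225,(255,0,0))
def wc(c,z,r,col):
    a=np.linspace(0,2*np.pi,60);Q=np.c_[c[0]+r*np.cos(a),c[1]+r*np.sin(a),0*a+z]
    cv2.polylines(im,[np.int32(np.round(proj(C,Q)*16))],True,col,1,cv2.LINE_AA,4)
wc((.6249,-.0232),.105,.030,(0,255,255));wc((.6249,-.0232),.030,.030,(255,255,0));wc((.6249,-.0232),.0,.052,(255,0,255))
wc((.485,-.339),.085,.036,(0,255,255));wc((.485,-.339),0.0,.05,(255,0,255))
cv2.imwrite('pics/o4.png',cv2.resize(im[60:360,200:500],None,fx=2,fy=2))
for n in('scene','top'):
    im=cv2.imread(f'pics/scene3.png') if n=='scene' else cv2.imread('pics/top3.png')
    C=cal(n)
    for c,z,r,col in(((.6249,-.0232),.105,.037,(0,255,255)),((.6249,-.0232),0,.052,(255,0,255)),((.485,-.339),.085,.036,(0,255,255)),((.485,-.339),0.0,.05,(255,0,255)),((.4854,-.3379),.169,.0225,(0,255,0))): wc(c,z,r,col)
    # station
    th=np.radians(11.5);R=np.array([[np.cos(th),-np.sin(th)],[np.sin(th),np.cos(th)]])
    q=np.array([[-.075,-.065],[.075,-.065],[.075,.065],[-.075,.065]])@R.T+[.5822,.1858]
    cv2.polylines(im,[np.int32(proj(C,np.c_[q,q[:,0]*0+.012])*16)],True,(0,255,0),1,cv2.LINE_AA,4)
    w=im[130:330,100:400] if n=='scene' else im[150:310,190:430]
    cv2.imwrite(f'pics/o4{n}.png',cv2.resize(w,None,fx=2.6 if n=='scene' else 3,fy=2.6 if n=='scene' else 3))
E
```

```text
(no output)
```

View pics/o4.png

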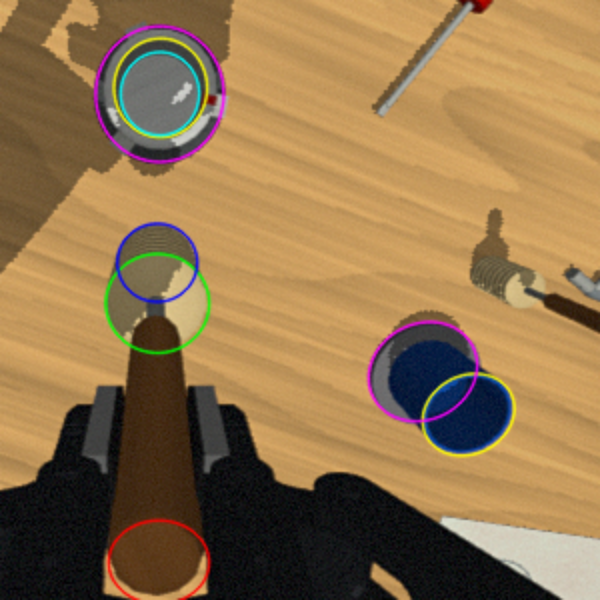

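View pics/o4scene.png

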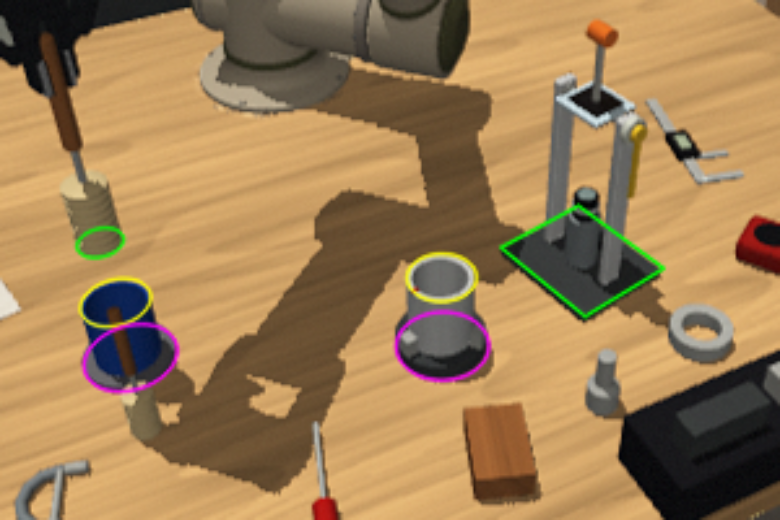

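View pics/o4top.png

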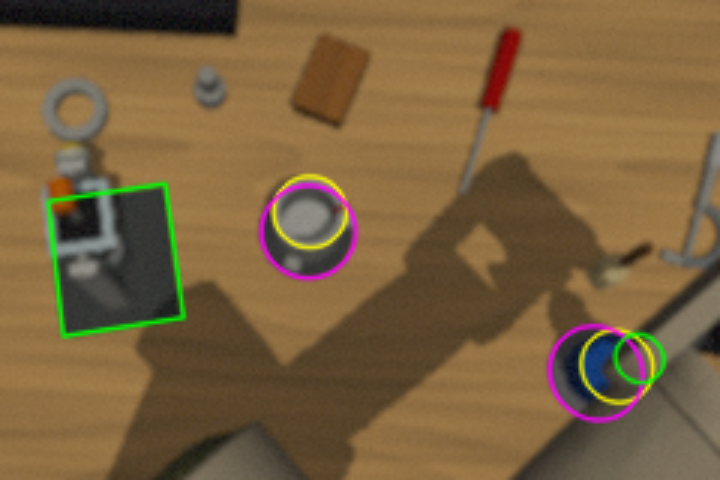

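The overlays fit in all three views: sleeve rim, stand rim and station plate each land within about 1–2 px, and the brush hangs straight. Moving above the bore.

move_arm(moves=[[15, 0, 0, 0], [35, 0, 0, 0], [60, 1, 5, 0], [80, 1, 20, 0], [94, 2, 35, 0], [94, 2, 50, 0], [94, 2, 56, 0], [94, 2, 56, 0], [94, 2, 56, 0]])

```text
time_s: 8.35
position: [0.6223, -0.0237, 0.3162]
tool_rot: [[0.934, 0.356, 0.001], [0.356, -0.934, -0.0], [0.001, 0.001, -1.0]]
ft_force: [-0.1, -0.6, -1.1]
grip_width: 0.0167
```

```bash
python3 - <<'E'
from h import *
s=env.observe();print(s['time_s'],s['position'],s['tool_rot'].round(3).tolist(),s['ft_force'])
for n in('wrist','scene','top'):
    im=env.get_image(n);cv2.imwrite(f'pics/{n}5.png',im[:,:,::-1])
im=cv2.imread('pics/wrist5.png');a=cv2.resize(im[100:300,177:377],None,fx=3,fy=3)
im=cv2.imread('pics/scene5.png');b=cv2.resize(im[180:280,220:320],None,fx=6,fy=6)
cv2.imwrite('pics/c5a.png',a);cv2.imwrite('pics/c5b.png',b)
E
```

```text
8.35 [ 0.62226765 -0.02374599  0.31619981] [[0.934, 0.356, 0.001], [0.356, -0.934, -0.0], [0.001, 0.001, -1.0]] [-0.06322414 -0.63186459 -1.13307053]
```

View pics/c5a.png

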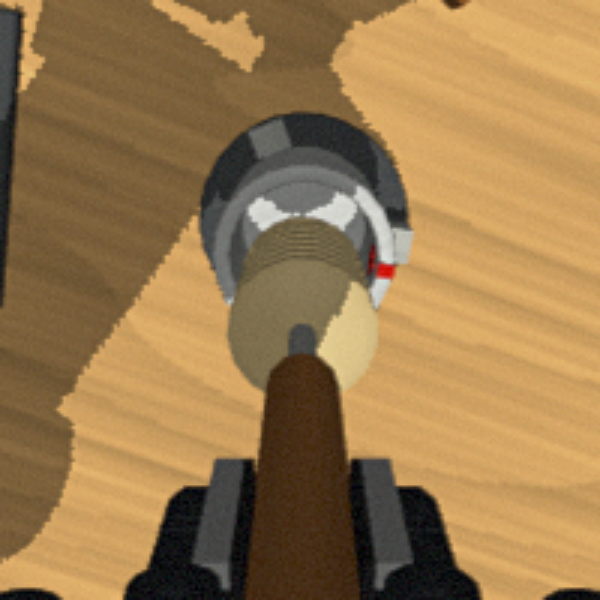

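View pics/c5b.png

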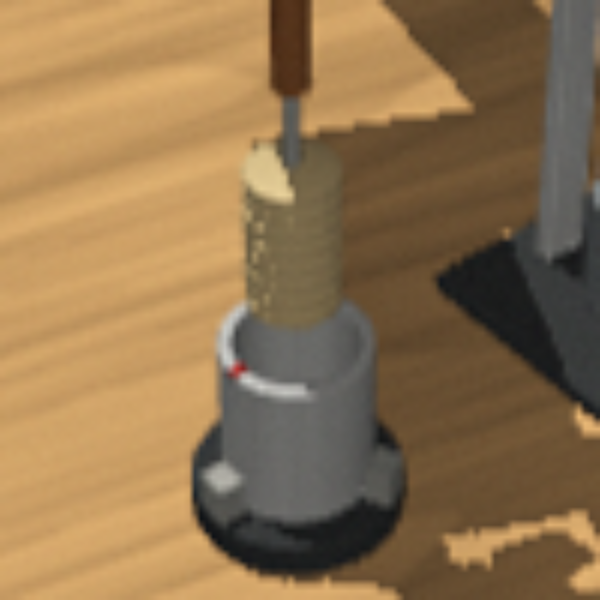

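View pics/top5.png

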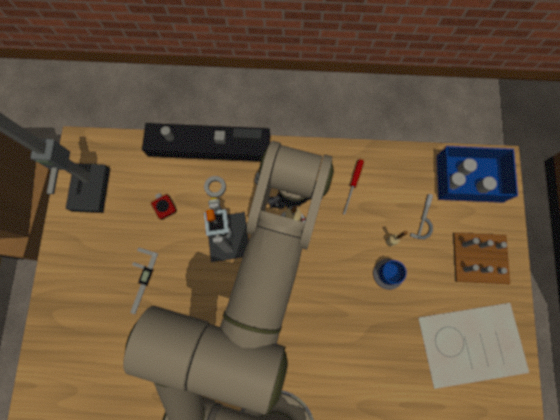

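```bash
python3 - <<'E'
from h import *
s=env.observe();p=s['position'];T=s['tool_rot']
tip=p+T@[0,0,.1863];top=p+T@[0,0,.1063]
print(tip)
out=[]
for n,(x0,y0) in dict(wrist=(177,100),scene=(220,180)).items():
    im=cv2.imread(f'pics/{n}5.png');C=cal(n,s);k=4
    w=cv2.resize(im[y0:y0+150,x0:x0+180] if n=='wrist' else im[y0:y0+100,x0:x0+100],None,fx=k if n=='wrist' else 6,fy=k if n=='wrist' else 6,interpolation=2)
    kk=k if n=='wrist' else 6
    def wc(c,z,r,col):
        a=np.linspace(0,2*np.pi,90);Q=np.c_[c[0]+r*np.cos(a),c[1]+r*np.sin(a),0*a+z]
        q=(proj(C,Q)-[x0,y0]+.5)*kk
        cv2.polylines(w,[np.int32(q*16)],True,col,1,cv2.LINE_AA,4)
    wc(tip,tip[2],.0225,(255,0,0));wc(top,top[2],.0225,(0,255,0))
    c=(.6223,-.0235)
    wc(c,.105,.037,(0,255,255));wc(c,.105,.030,(0,255,255));wc(c,0,.052,(255,0,255))
    cv2.imwrite(f'pics/o5{n}.png',w)
E
```

```text
[ 0.62263549 -0.02371613  0.13000834]
```

View pics/o5wrist.png

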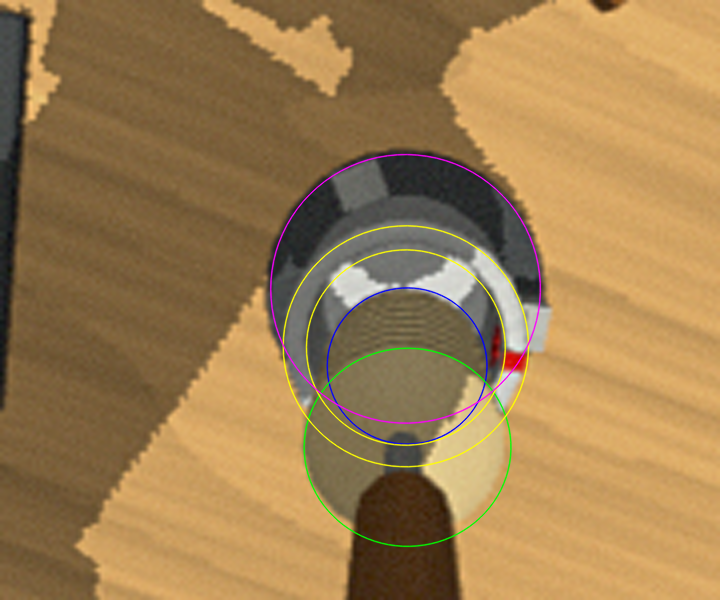

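View pics/o5scene.png

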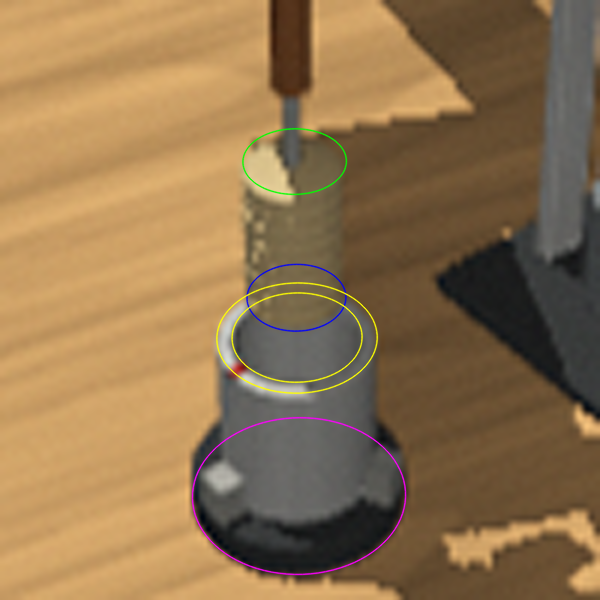

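The wrist overlay puts the bristle end concentric with the bore, and the scene view agrees to about 1 mm. Descending.

move_arm(moves=[[0, 0, 10, 0], [0, 0, 25, 0], [0, 0, 40, 0], [0, 0, 55, 0], [0, 0, 70, 0], [0, 0, 83, 0], [0, 0, 92, 0], [0, 0, 96, 0], [0, 0, 96, 0], [0, 0, 96, 0]])

```text
time_s: 9.5
position: [0.6225, -0.0236, 0.2199]
tool_rot: [[0.934, 0.357, 0.001], [0.357, -0.934, -0.0], [0.001, 0.001, -1.0]]
ft_force: [0.3, 0.2, -1.6]
grip_width: 0.0164
```

move_arm(moves=[[0, 0, 1, 0], [0, 0, 2, 0], [0, 0, 3, 0], [0, 0, 3, 0]])

```text
time_s: 9.9
position: [0.6224, -0.0235, 0.2166]
tool_rot: [[0.934, 0.357, 0.001], [0.357, -0.934, -0.0], [0.001, 0.0, -1.0]]
ft_force: [0.4, -0.4, 0.5]
grip_width: 0.0163
```

move_arm(moves=[[0, 0, 1, 0], [0, 0, 1, 0], [0, 0, 1, 0]])

```text
time_s: 10.2
position: [0.6226, -0.0235, 0.2166]
tool_rot: [[0.934, 0.357, 0.002], [0.357, -0.934, -0.0], [0.002, 0.001, -1.0]]
ft_force: [-1.5, 0.2, 6.3]
grip_width: 0.0165
```

```bash
python3 - <<'E'
from h import *
s=env.observe();print(s['ft_force'],s['position'])
im=env.get_image('scene')[:,:,::-1];im2=env.get_image('wrist')[:,:,::-1]
cv2.imwrite('pics/c6.png',np.hstack([cv2.resize(im[180:280,220:320],None,fx=4,fy=4),cv2.resize(im2[100:300,177:377],None,fx=2,fy=2)]))
E
```

```text
[-1.48186842  0.20903333  6.31901941] [ 0.62262837 -0.02354048  0.21656593]
```

View pics/c6.png

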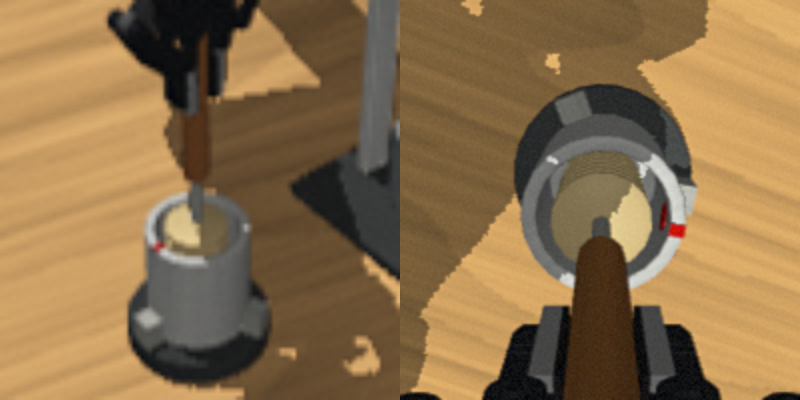

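Both views show the brush in the bore, and the force rose by about 7 N at exactly the expected height, so it is on the floor. Now the up-stroke to about 7 mm below the rim, then back down.

move_arm(moves=[[0, 0, -10, 0], [0, 0, -25, 0], [0, 0, -40, 0], [0, 0, -55, 0], [0, 0, -65, 0], [0, 0, -69, 0], [0, 0, -69, 0], [0, 0, -69, 0], [0, 0, -69, 0]])

```text
time_s: 11.2
position: [0.6222, -0.0235, 0.2836]
tool_rot: [[0.934, 0.357, -0.001], [0.357, -0.934, 0.0], [-0.001, -0.001, -1.0]]
ft_force: [0.2, 0.6, -1.2]
grip_width: 0.0164
```

move_arm(moves=[[0, 0, 10, 0], [0, 0, 25, 0], [0, 0, 40, 0], [0, 0, 55, 0], [0, 0, 63, 0], [0, 0, 67, 0], [0, 0, 69, 0], [0, 0, 69, 0], [0, 0, 69, 0], [0, 0, 69, 0]])

```text
time_s: 12.2
position: [0.6224, -0.0234, 0.2166]
tool_rot: [[0.934, 0.357, 0.002], [0.357, -0.934, -0.0], [0.001, 0.001, -1.0]]
ft_force: [-1.8, 1.1, 4.7]
grip_width: 0.016
```

move_arm(moves=[[0, 0, -15, 0], [0, 0, -45, 0], [0, 0, -80, 0], [0, 0, -110, 0], [-6, 6, -130, 0], [-22, 22, -135, 0], [-42, 43, -135, 0], [-64, 65, -135, 0], [-86, 88, -135, 0], [-108, 111, -135, 0], [-130, 133, -135, 0], [-152, 156, -135, 0], [-174, 178, -135, 0], [-196, 201, -135, 0], [-216, 221, -135, 0], [-230, 236, -135, 0], [-238, 244, -135, 0], [-240, 246, -135, 0], [-240, 246, -135, 0], [-240, 246, -135, 0]])

```text
time_s: 14.2
position: [0.4863, -0.3381, 0.3505]
tool_rot: [[0.934, 0.358, 0.0], [0.358, -0.934, -0.0], [0.0, 0.0, -1.0]]
ft_force: [0.0, 0.5, -0.8]
grip_width: 0.0166
```

```bash
cat > ov.py <<'E'
from h import *
import sys
def ov(tag,c):
    s=env.observe();p=s['position'];T=s['tool_rot'];tip=p+T@[0,0,.1863];top=p+T@[0,0,.1063]
    print(s['time_s'],p,tip,s['ft_force'])
    for n,(x0,y0) in dict(wrist=(197,100),scene=(96,180)).items():
        im=env.get_image(n)[:,:,::-1].copy();C=cal(n,s);kk=4 if n=='wrist' else 6
        w=cv2.resize(im[y0:y0+150,x0:x0+180] if n=='wrist' else im[y0:y0+100,x0:x0+100],None,fx=kk,fy=kk,interpolation=2)
        def wc(c,z,r,col):
            a=np.linspace(0,2*np.pi,90);Q=np.c_[c[0]+r*np.cos(a),c[1]+r*np.sin(a),0*a+z]
            cv2.polylines(w,[np.int32((proj(C,Q)-[x0,y0]+.5)*kk*16)],True,col,1,cv2.LINE_AA,4)
        wc(tip,tip[2],.0225,(0,0,255));wc(top,top[2],.0225,(0,255,0))
        wc(c,.085,.036,(0,255,255));wc(c,0,.05,(255,0,255))
        cv2.imwrite(f'pics/o{tag}{n}.png',w)
ov(sys.argv[1],(.486,-.3392))
E
python3 ov.py 7
```

```text
14.2 [ 0.48632975 -0.33808403  0.35051781] [ 0.48639544 -0.33809237  0.16421782] [ 0.0170669   0.52878306 -0.79534937]
```

View pics/o7wrist.png

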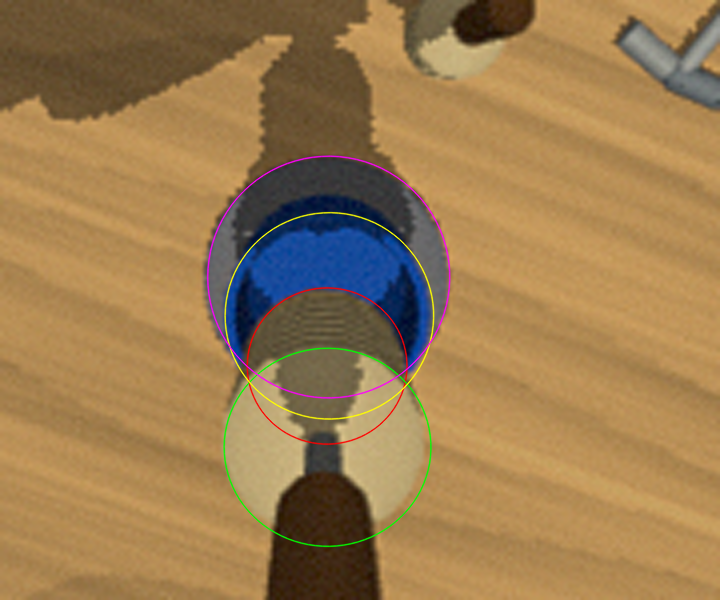

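View pics/o7scene.png

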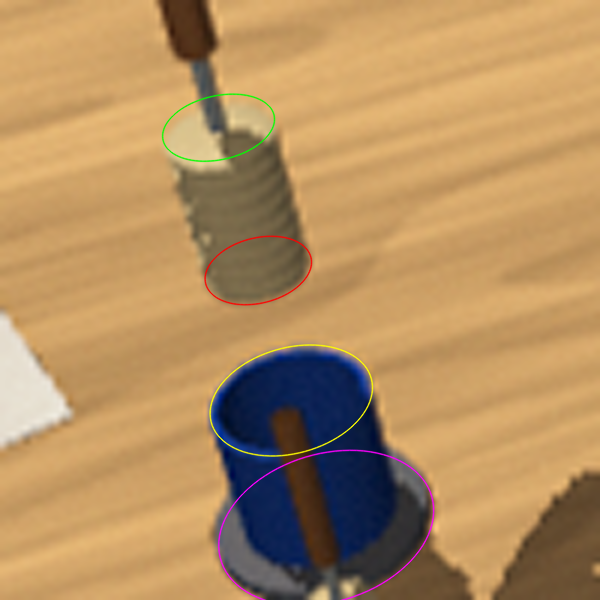

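The overlay in the wrist view shows the bristle end concentric with the stand, and the scene view agrees. Lowering it in.

move_arm(moves=[[0, 1, 15, 0], [0, 1, 40, 0], [0, 1, 65, 0], [0, 1, 90, 0], [0, 1, 112, 0], [0, 1, 130, 0], [0, 1, 140, 0], [0, 1, 142, 0], [0, 1, 143, 0], [0, 1, 143, 0], [0, 1, 143, 0]])

```text
time_s: 15.4
position: [0.4865, -0.34, 0.2082]
tool_rot: [[0.934, 0.357, 0.001], [0.357, -0.934, -0.001], [0.001, 0.001, -1.0]]
ft_force: [0.8, -0.2, -0.4]
grip_width: 0.0161
```

move_arm(moves=[[0, 0, 1, 0], [0, 0, 2, 0], [0, 0, 2, 0], [0, 0, 2, 0]])

```text
time_s: 15.8
position: [0.4865, -0.3401, 0.2066]
tool_rot: [[0.934, 0.357, 0.002], [0.357, -0.934, -0.002], [0.001, 0.002, -1.0]]
ft_force: [0.0, 1.0, 5.2]
grip_width: 0.0165
```

Contact at the expected height. Releasing, letting it settle, then rising.

move_arm(moves=[[0, 0, -1, 0], [0, 0, -1, 0], [0, 0, -1, 0], [0, 0, -1, 0], [0, 0, -1, 0], [0, 0, -1, 0], [0, 0, -1, 0], [0, 0, -1, 0], [0, 0, -1, 0], [0, 0, -1, 0]], grip=0)

```text
time_s: 16.8
position: [0.4862, -0.3399, 0.2063]
tool_rot: [[0.934, 0.357, -0.0], [0.357, -0.934, 0.0], [-0.0, -0.0, -1.0]]
ft_force: [-0.5, -0.4, -0.3]
grip_width: 0.0858
```

move_arm(moves=[[0, 0, -10, 0], [0, 0, -30, 0], [0, 0, -60, 0], [0, 0, -95, 0], [0, 0, -130, 0], [0, 0, -165, 0], [0, 0, -185, 0], [0, 0, -190, 0], [0, 0, -190, 0]])

```text
time_s: 17.7
position: [0.4862, -0.3399, 0.3966]
tool_rot: [[0.934, 0.357, 0.001], [0.357, -0.934, -0.001], [0.0, 0.001, -1.0]]
ft_force: [-0.7, 0.4, 0.4]
grip_width: 0.0852
```

```bash
python3 - <<'E'
from h import *
s=env.observe();print(s['time_s'],s['position'],s['q'],s['tool_rot'].round(3).tolist())
im=env.get_image('scene')[:,:,::-1];cv2.imwrite('pics/scene8.png',im)
im=env.get_image('wrist')[:,:,::-1];cv2.imwrite('pics/wrist8.png',im)
E
```

```text
17.7 [ 0.48624293 -0.33985053  0.39657334] [-4.63751855e+01  2.38470160e+01  4.46544273e+01  9.70501038e-04
  1.11455063e+02  2.27226097e+01] [[0.934, 0.357, 0.001], [0.357, -0.934, -0.001], [0.0, 0.001, -1.0]]
```

View pics/scene8.png

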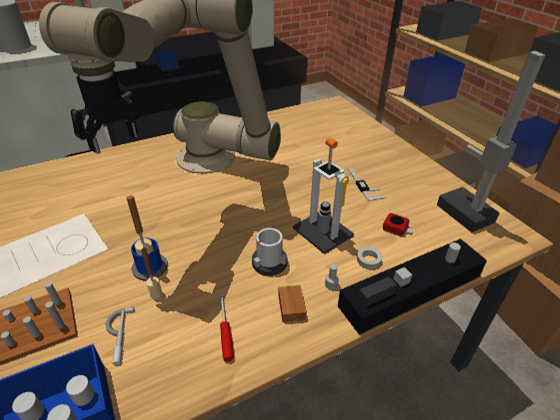

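View pics/wrist8.png

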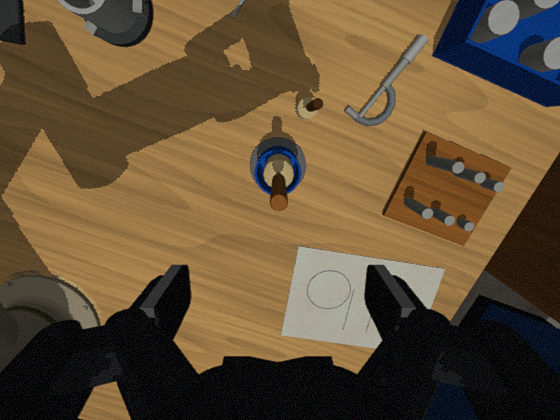

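The brush stands in its stand (scene (140,235), wrist (279,190)), released, and nothing else moved. Next, over to the station, turning the jaws along its x.

move_arm(moves=[[5, -8, -10, -0.05], [17, -27, -25, -0.15], [31, -49, -40, -0.25], [46, -73, -43, -0.35], [61, -97, -43, -0.45], [76, -121, -43, -0.55], [92, -145, -43, -0.65], [107, -169, -43, -0.75], [122, -193, -43, -0.85], [137, -217, -43, -0.95], [152, -241, -43, -1.05], [168, -265, -43, -1.15], [183, -289, -43, -1.25], [198, -313, -43, -1.33], [213, -337, -43, -1.38], [228, -360, -43, -1.4], [240, -379, -43, -1.4], [240, -379, -43, -1.4], [240, -379, -43, -1.4]])

```text
time_s: 19.7
position: [0.5752, 0.0997, 0.4383]
tool_rot: [[-0.193, 0.981, -0.002], [0.981, 0.193, -0.0], [0.0, -0.002, -1.0]]
ft_force: [0.3, 0.3, 0.8]
grip_width: 0.0855
```

```bash
python3 - <<'E'
from h import *
s=env.observe();print(s['time_s'],s['position'],s['q'],s['tool_rot'].round(3).tolist())
im=env.get_image('wrist')[:,:,::-1];cv2.imwrite('pics/wrist9.png',im);C=cal('wrist',s)
for k,z in dict(knob=.325,pivot=.235,lens=.113,mark=.085,bore_mouth=.105,station=0,sight=.235).items():
      for r in env.tip_of('wrist',k)[:2]:
        uv=np.array(r['point'])[::-1];print(k,round(r['conf'],2),uv.round(1),atz(C,uv,z).round(4))
E
```

```text
19.7 [0.57522326 0.0997483  0.43826716] [-1.76721838e+00  2.35007149e+01  3.86001798e+01 -1.50976478e-02
  1.18015616e+02 -1.29186623e+01] [[-0.193, 0.981, -0.002], [0.981, 0.193, -0.0], [0.0, -0.002, -1.0]]
knob 0.69 [306.8 108.4] [0.5827 0.1883 0.325 ]
pivot 0.73 [298.6 115.1] [0.5827 0.185  0.235 ]
mark 0.78 [288.4 257.5] [ 0.6262 -0.0541  0.085 ]
bore_mouth 0.65 [293.4 244.7] [ 0.6271 -0.0197  0.105 ]
sight 0.3 [306.1 107.7] [0.5891 0.1941 0.235 ]
```

View pics/wrist9.png

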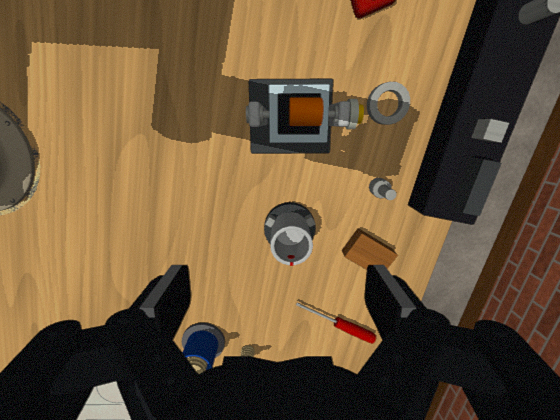

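```bash
python3 - <<'E'
import cv2
im=cv2.imread('pics/wrist9.png')
cv2.imwrite('pics/w9c.png',cv2.resize(im[65:165,235:385],None,fx=5,fy=5,interpolation=2))
cv2.imwrite('pics/w9d.png',cv2.resize(im[190:280,250:340],None,fx=6,fy=6,interpolation=2))
E
```

```text
(no output)
```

View pics/w9c.png

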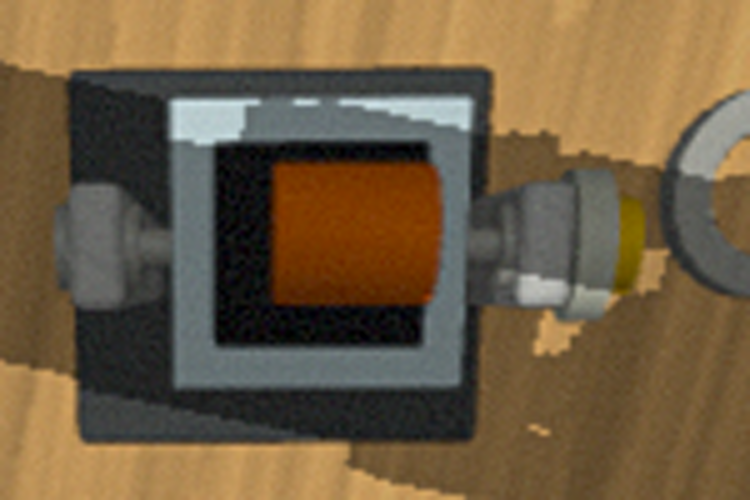

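View pics/w9d.png

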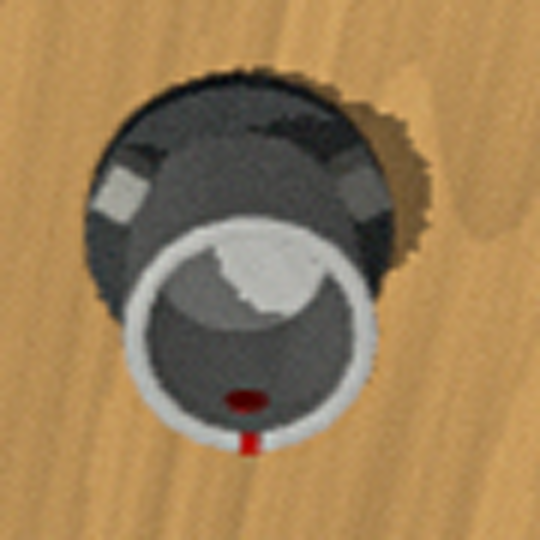

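```bash
cat > fit.py <<'E'
from h import *
s=env.observe();C=cal('wrist',s)
P=lambda x,y:np.array([235+x/5-.5,65+y/5-.5]);Q=lambda x,y:np.array([250+x/6-.5,190+y/6-.5])
obs=[((-.075,.065,.012),P(70,70)),((.075,.065,.012),P(490,69)),((.075,-.065,.012),P(474,441)),((-.075,-.065,.012),P(81,442))]
obs2=[((-.032,.03,.241),P(168,97)),((.032,.03,.241),P(474,97)),((.032,-.03,.241),P(462,387)),((-.032,-.03,.241),P(174,389))]
def W(p,a): 
    c,sn=np.cos(a[2]),np.sin(a[2]);return np.array([a[0]+c*p[0]-sn*p[1],a[1]+sn*p[0]+c*p[1],p[2]])
for nm,o in(('plate',obs),('mirror',obs2),('all',obs+obs2)):
    f=lambda a:np.concatenate([proj(C,W(p,a))[0]-u for p,u in o])
    r=least_squares(f,[.58,.18,.2]);print(nm,r.x.round(4),np.degrees(r.x[2]).round(2),'rms px',np.sqrt(np.mean(r.fun**2)).round(2))
b=atz(C,Q(250,333),.105);t=atz(C,Q(250,442),.105);m=atz(C,Q(246,401),.085)
print('bore',b,'tick',t,'markpt',m)
a=r.x;d=b[:2]-a[:2];c,sn=np.cos(a[2]),np.sin(a[2]);print('bore in station',c*d[0]+sn*d[1],-sn*d[0]+c*d[1])
d=m[:2]-a[:2];print('mark in station',c*d[0]+sn*d[1],-sn*d[0]+c*d[1])
k=atz(C,P(356,234),.325);print('knob crude',k)
E
python3 fit.py
```

```text
plate [0.583  0.186  0.1971] 11.29 rms px 0.54
mirror [0.5824 0.1858 0.1995] 11.43 rms px 0.19
all [0.5825 0.1858 0.1979] 11.34 rms px 0.44
bore [ 0.62416297 -0.02185185  0.105     ] tick [ 0.63126357 -0.05566192  0.105     ] markpt [ 0.63017797 -0.05207764  0.085     ]
bore in station -3.4173447478878793e-05 -0.21180428690050335
mark in station -8.051975243849457e-05 -0.24262272682253908
knob crude [0.58271413 0.18566402 0.325     ]
```

The station fit is tight (0.44 px rms, yaw 11.3°). In station axes the bore is at (0, −211.8) mm and the mark at (0, −242.6) mm, so the wanted tilt is about 0.508. Going to the knob.

move_arm(moves=[[20, 6, 0, 0], [45, 13, 0, 0], [68, 19, 0, 0], [80, 23, 5, 0], [83, 24, 25, 0], [83, 24, 55, 0], [83, 24, 85, 0], [83, 24, 110, 0], [83, 24, 126, 0], [83, 24, 132, 0], [83, 24, 132, 0], [83, 24, 132, 0]])

```text
time_s: 21.3
position: [0.5831, 0.1857, 0.3083]
tool_rot: [[-0.193, 0.981, 0.002], [0.981, 0.193, 0.0], [-0.0, 0.002, -1.0]]
ft_force: [-0.8, 0.4, 0.2]
grip_width: 0.0854
```

```bash
python3 - <<'E'
from h import *
s=env.observe();print(s['time_s'],s['position'],s['ft_force'])
im=env.get_image('wrist')[:,:,::-1];cv2.imwrite('pics/wrist10.png',im)
E
```

```text
21.3 [0.58309241 0.18571178 0.30829589] [-0.81126992  0.39649038  0.15894867]
```

View pics/wrist10.png

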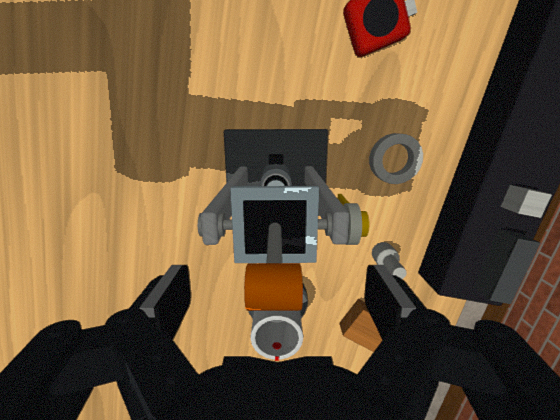

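The knob (274,288) is midway between the pads. Closing.

move_arm(moves=[[0, 0, 1, 0], [0, 0, 1, 0], [0, 0, 1, 0], [0, 0, 1, 0], [0, 0, 1, 0], [0, 0, 1, 0], [0, 0, 1, 0], [0, 0, 1, 0]], grip=1, grip_force=45)

```text
time_s: 22.15
position: [0.5814, 0.1857, 0.3068]
tool_rot: [[-0.193, 0.981, -0.003], [0.981, 0.193, -0.001], [-0.0, -0.003, -1.0]]
ft_force: [-9.0, -2.7, 3.7]
grip_width: 0.0255
```

```bash
python3 - <<'E'
from h import *
s=env.observe();print(s['time_s'],s['position'],s['ft_force'],s['grip_width'])
im=env.get_image('wrist')[:,:,::-1];cv2.imwrite('pics/wrist11.png',im)
a=np.radians(11.34);R=np.array([[np.cos(a),-np.sin(a),0],[np.sin(a),np.cos(a),0],[0,0,1]])
for t in np.r_[np.arange(.06,.5,.06),.508]:
    d=R@[0,.09*np.sin(t),.09*(np.cos(t)-1)];print(round(t,3),(s['tool_rot'].T@d*1000).round(1))
E
```

```text
22.15 [0.58141804 0.18565483 0.30679657] [-8.96113962 -2.70276277  3.73290589] 0.025496283943394597
0.06 [ 5.4 -0.   0.2]
0.12 [10.8 -0.   0.6]
0.18 [16.1 -0.1  1.5]
0.24 [21.4 -0.1  2.6]
0.3 [26.6 -0.1  4. ]
0.36 [31.7 -0.1  5.8]
0.42 [36.7 -0.1  7.8]
0.48 [41.6 -0.1 10.2]
0.508 [43.8 -0.1 11.4]
```

View pics/wrist11.png

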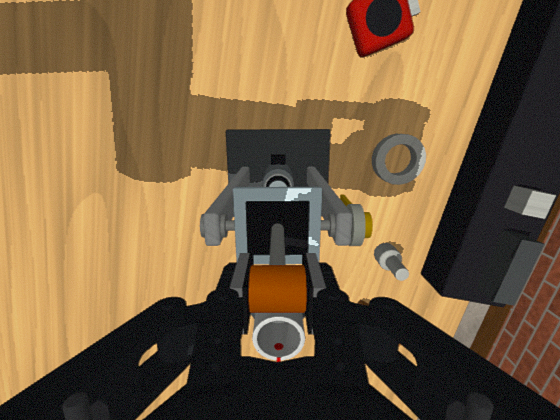

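Gripped at 25.5 mm opening. There is a 9 N sideways load, so I shift about 1.5 mm to ease it while tilting along the arc.

move_arm(moves=[[0, -0.8, 0, 0], [0, -1.5, 0, 0], [2.7, -1.5, 0, 0], [5.4, -1.5, 0.2, 0], [10.8, -1.5, 0.6, 0], [16.1, -1.6, 1.5, 0], [21.4, -1.6, 2.6, 0], [26.6, -1.6, 4, 0], [31.7, -1.6, 5.8, 0], [36.7, -1.6, 7.8, 0], [40, -1.6, 9.4, 0], [42, -1.6, 10.4, 0], [43.8, -1.6, 11.4, 0], [43.8, -1.6, 11.4, 0], [43.8, -1.6, 11.4, 0]])

```text
time_s: 23.7
position: [0.5728, 0.2276, 0.2959]
tool_rot: [[-0.192, 0.981, 0.001], [0.981, 0.192, -0.002], [-0.002, 0.001, -1.0]]
ft_force: [-2.6, -5.2, 6.2]
grip_width: 0.025
```

```bash
python3 - <<'E'
from h import *
s=env.observe();print(s['time_s'],s['position'],s['ft_force'],s['grip_width'])
a=np.radians(11.34)
d=s['position']-np.array([.5825,.1858,.235]);d[2]+=.0187
y=-np.sin(a)*d[0]+np.cos(a)*d[1];print('tool-based t abs',np.arctan2(y,d[2]),np.hypot(y,d[2]))
for n in('wrist','scene'):
    im=env.get_image(n)[:,:,::-1];cv2.imwrite(f'pics/{n}12.png',im)
im=cv2.imread('pics/scene12.png')
cv2.imwrite('pics/c12.png',cv2.resize(im[110:250,270:390],None,fx=5,fy=5,interpolation=2)[:600])
E
```

```text
23.7 [0.57283941 0.22764328 0.29588549] [-2.63737102 -5.21871221  6.24683602] 0.024980292644737324
tool-based t abs 0.4946448251352629 0.0904239391630982
```

View pics/wrist12.png

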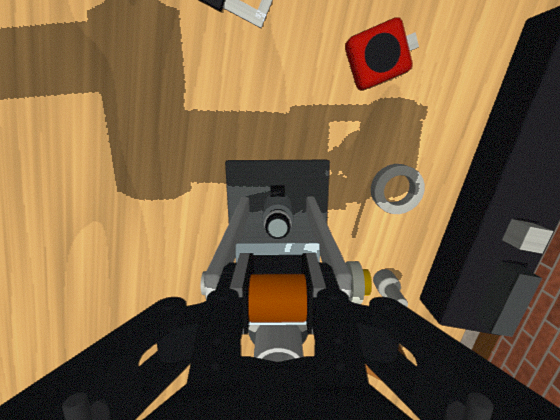

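View pics/c12.png

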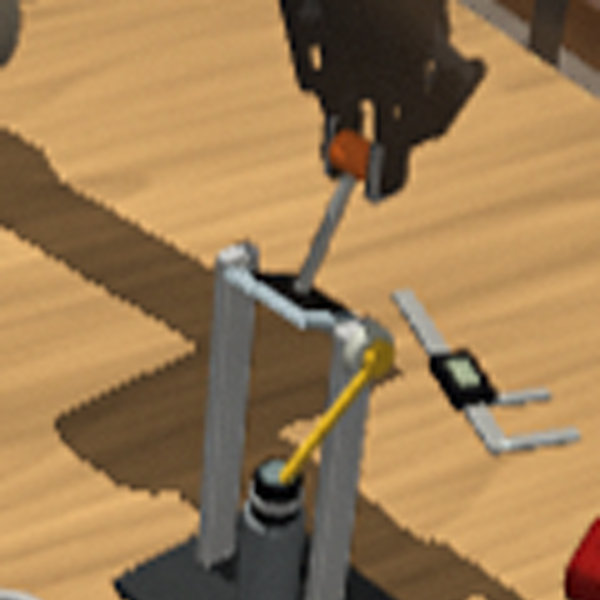

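```bash
python3 - <<'E'
from h import *
C=cal('scene');a=np.radians(11.34);R=np.array([[np.cos(a),-np.sin(a),0],[np.sin(a),np.cos(a),0],[0,0,1]])
O=np.array([.5825,.1858,.235])
im=cv2.imread('pics/scene12.png')[110:250,270:390]
big=cv2.resize(im,None,fx=5,fy=5,interpolation=2)
# yellow segmentation
hsv=cv2.cvtColor(big,cv2.COLOR_BGR2HSV);m=cv2.inRange(hsv,(22,180,90),(35,255,255))
n,l,st,ce=cv2.connectedComponentsWithStats(m);i=1+np.argmax(st[1:,4]);ys,xs=np.where(l==i)
sel=(ys>385)&(ys<465);  # shaft
v=cv2.fitLine(np.c_[xs[sel],ys[sel]].astype(np.float32),cv2.DIST_HUBER,0,.01,.01).ravel();ang=np.degrees(np.arctan2(v[1],v[0]));print('img angle',ang,'tip',xs[ys.argmax()],ys.max(),'line pt',v[2:])
def P(t,r): return (proj(C,O+R@[.066,-r*np.sin(2*t),-r*np.cos(2*t)])[0]-[270,110]+.5)*5
for t in(.48,.49,.5,.508,.52,.53):
    p,q=P(t,.01),P(t,.085);print(t,P(t,0).round(1),q.round(1),np.degrees(np.arctan2(*(q-p)[::-1])).round(2))
E
```

```text
img angle -50.88316 tip 285 482 line pt [324.4262  425.01758]
0.48 [381.9 357.9] [281.8 477. ] 130.05
0.49 [381.9 357.9] [280.7 475.7] 130.67
0.5 [381.9 357.9] [279.7 474.4] 131.3
0.508 [381.9 357.9] [278.9 473.2] 131.8
0.52 [381.9 357.9] [277.7 471.5] 132.56
0.53 [381.9 357.9] [276.7 470. ] 133.2
```

The sight line falls short: the knob slid about 9 px (≈4 mm) between the pads (wrist rows 264–313 at rest, 273–322 now), and the pointer agrees with t≈0.465. I'll measure t properly from both cues, using the rest pose to remove bias.

```bash
cat > tilt.py <<'E'
from h import *
import sys,json
a=np.radians(11.34);R=np.array([[np.cos(a),-np.sin(a),0],[np.sin(a),np.cos(a),0],[0,0,1]])
O=np.array([.5825,.1858,.235])
def knob_rows(C,t,off=np.zeros(3)):
    c=O+R@[0,.09*np.sin(t),.09*np.cos(t)]+off
    th=np.linspace(0,2*np.pi,180)
    v=proj(C,c+ (R@np.c_[0*th,.011*np.cos(th),.011*np.sin(th)].T).T)[:,1];return v.min(),v.max()
def orange_rows(im):
    hsv=cv2.cvtColor(im,cv2.COLOR_BGR2HSV);m=cv2.inRange(hsv,(5,150,60),(18,255,255))
    m[:, :255]=0;m[:,300:]=0;m[:230]=0;m[345:]=0
    r=[]
    for u in range(262,294,2):
        y=np.where(m[:,u])[0]
        if len(y): r.append((y.min()-.5,y.max()+.5))
    return np.median(r,0)
def pointer(im,t0=.5):
    C=cal('scene');P=lambda t,r:proj(C,O+R@[.066,-r*np.sin(2*t),-r*np.cos(2*t)])[0]
    k=8;x0,y0=310,150
    big=cv2.resize(im[y0:y0+100,x0:x0+60],None,fx=k,fy=k,interpolation=2).astype(float)
    yel=np.minimum(big[:,:,1],big[:,:,2])-big[:,:,0]   # yellowness
    base=P(t0,0);e=P(t0,.085);d=(e-base)/np.linalg.norm(e-base);n=np.array([-d[1],d[0]]);L=np.linalg.norm(e-base)
    pts=[]
    for s in np.linspace(.25*L,.9*L,40):
        w=np.linspace(-5,5,161);q=base+d*s+np.outer(w,n)
        qq=((q-[x0,y0]+.5)*k-.5).astype(np.float32)
        val=cv2.remap(yel.astype(np.float32),qq[None,:,0].copy(),qq[None,:,1].copy(),1)[0]
        val=np.clip(val-np.percentile(val,60)-25,0,None)
        if val.sum()>50: pts.append(base+d*s+n*(val*w).sum()/val.sum())
    v=cv2.fitLine(np.float32(pts),cv2.DIST_HUBER,0,.001,.001).ravel();vd=v[:2]*np.sign(v[1])
    return np.degrees(np.arctan2(vd[1],vd[0])),len(pts)
def pang(t):
    C=cal('scene');P=lambda r:proj(C,O+R@[.066,-r*np.sin(2*t),-r*np.cos(2*t)])[0]
    d=P(.076)-P(.021);return np.degrees(np.arctan2(d[1],d[0]))
E
python3 - <<'E'
from tilt import *
from scipy.optimize import brentq
# rest: wrist11 at recorded pose
s=env.observe()
s11=dict(position=np.array([.58142,.18565,.30680]),tool_rot=np.array([[-.193,.981,-.003],[.981,.193,-.001],[0,-.003,-1]]))
C11=cal('wrist',s11);C12=cal('wrist',s)
o11=orange_rows(cv2.imread('pics/wrist11.png'));o12=orange_rows(cv2.imread('pics/wrist12.png'))
print('rest obs',o11,'pred',knob_rows(C11,0)); bias=o11-np.array(knob_rows(C11,0))
print('now obs',o12)
for t in(.44,.46,.48,.5): print(t,np.array(knob_rows(C12,t))+bias)
r=[]
for f in('scene0','scene3','scene8'):
    r.append(pointer(cv2.imread(f'pics/{f}.png'),0.)[0])
print('rest pointer',r,'pred',pang(0))
im=cv2.imread('pics/scene12.png')
for t0 in(.45,.5): print('now',pointer(im,t0))
for t in(.44,.46,.48,.5):print(t,pang(t))
E
```

```text
rest obs [264.5 312.5] pred (np.float64(264.5560575645759), np.float64(312.86683904582003))
now obs [273.5 321.5]
0.44 [275.43962138 324.19569123]
0.46 [271.58553948 320.07523815]
0.48 [267.74478531 315.9575189 ]
0.5 [263.91646996 311.85752769]Traceback (most recent call last):
  File "<stdin>", line 13, in <module>
  File "tilt.py", line 30, in pointer
    v=cv2.fitLine(np.float32(pts),cv2.DIST_HUBER,0,.001,.001).ravel();vd=v[:2]*np.sign(v[1])
      ~~~~~~~~~~~^^^^^^^^^^^^^^^^^^^^^^^^^^^^^^^^^^^^^^^^^^^^
cv2.error: OpenCV(4.12.0) /io/opencv/modules/imgproc/src/linefit.cpp:618: error: (-215:Assertion failed) npoints2 >= 0 || npoints3 >= 0 in function 'fitLine'
```

```bash
sed -i 's/-25,0,None/-10,0,None/' tilt.py; python3 - <<'E'
from tilt import *
C=cal('scene')
im=cv2.imread('pics/scene0.png');print(proj(C,O+R@[.066,0,0]),proj(C,O+R@[.066,0,-.085]))
cv2.imwrite('pics/c0p.png',cv2.resize(im[150:250,300:370],None,fx=6,fy=6,interpolation=0))
for f,t in(('scene0',0.),('scene8',0.),('scene12',.45),('scene12',.48)):
    try: print(f,pointer(cv2.imread(f'pics/{f}.png'),t))
    except Exception as e: print(f,'fail')
for t in(0,.44,.46,.48,.5):print(t,pang(t))
E
```

```text
[[345.88715918 181.08985911]] [[342.68080513 205.28801649]]
scene0 (np.float32(97.165344), 40)
scene8 (np.float32(96.799904), 40)
scene12 (np.float32(128.79338), 40)
scene12 (np.float32(128.84283), 40)
0 97.54795428283632
0.44 127.60134823152724
0.46 128.82120643854446
0.48 130.05270694914518
0.5 131.29886555213147
```

View pics/c0p.png

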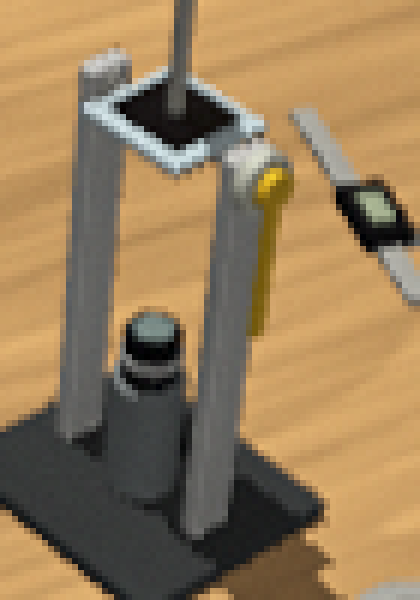

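Knob position gives t≈0.452 and the pointer (rest-bias corrected) t≈0.468. The target is 0.508, so I'll grip firmer and move on about 0.05 rad.

move_arm(moves=[[0, 0, 0, 0], [0, 0, 0, 0], [0, 0, 0, 0], [1, 0, 0.5, 0], [2, 0, 1, 0], [3, 0, 1.6, 0], [4, 0, 2.1, 0], [4, 0, 2.1, 0], [4, 0, 2.1, 0], [4, 0, 2.1, 0]], grip=1, grip_force=90)

```text
time_s: 24.8
position: [0.5723, 0.2308, 0.2944]
tool_rot: [[-0.191, 0.982, 0.002], [0.982, 0.191, -0.004], [-0.004, 0.001, -1.0]]
ft_force: [-3.9, -9.4, 9.1]
grip_width: 0.0242
```

```bash
cat > chk.py <<'E'
from tilt import *
from scipy.optimize import brentq
import sys
s=env.observe();tag=sys.argv[1]
iw=env.get_image('wrist')[:,:,::-1].copy();isc=env.get_image('scene')[:,:,::-1].copy()
cv2.imwrite(f'pics/wrist{tag}.png',iw);cv2.imwrite(f'pics/scene{tag}.png',isc)
C=cal('wrist',s);o=orange_rows(iw);print(s['time_s'],s['position'].round(4),s['ft_force'].round(1),s['grip_width'].round(4),'rows',o)
tk=[brentq(lambda t:knob_rows(C,t)[i]+[-.06,-.37][i]-o[i],.3,.7) for i in(0,1)]
pa=pointer(isc,.49)[0]+.55
tp=brentq(lambda t:pang(t)-pa,.3,.7)
print('t knob',np.round(tk,4),'t pointer',round(tp,4))
E
python3 chk.py 13
```

```text
Traceback (most recent call last):
  File "chk.py", line 7, in <module>
    C=cal('wrist',s);o=orange_rows(iw);print(s['time_s'],s['position'].round(4),s['ft_force'].round(1),s['grip_width'].round(4),'rows',o)
                                                                                                       ^^^^^^^^^^^^^^^^^^^^^
AttributeError: 'float' object has no attribute 'round'
```

```bash
sed -i "s/,s\['grip_width'\].round(4)//" chk.py; python3 chk.py 14
```

```text
24.9 [0.5723 0.2308 0.2943] [-3.9 -8.6  9.4] rows [274.5 321.5]
t knob [0.4842 0.4923] t pointer 0.5052
```

```bash
python3 - <<'E'
import cv2
im=cv2.imread('pics/wrist14.png')
cv2.imwrite('pics/w14c.png',cv2.resize(im[150:360,195:395],None,fx=3.8,fy=2.85,interpolation=2))
im=cv2.imread('pics/scene14.png')
cv2.imwrite('pics/s14c.png',cv2.resize(im[130:230,290:380],None,fx=6,fy=6,interpolation=2))
E
```

```text
(no output)
```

View pics/w14c.png

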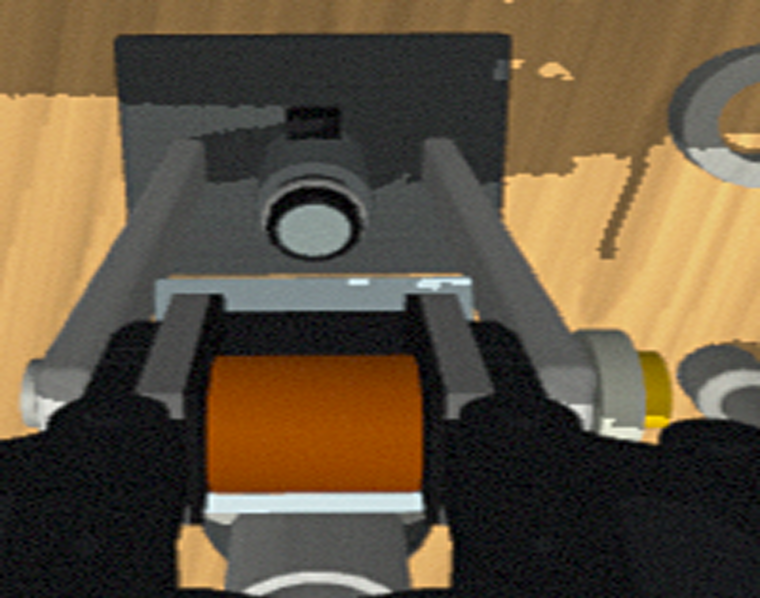

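View pics/s14c.png

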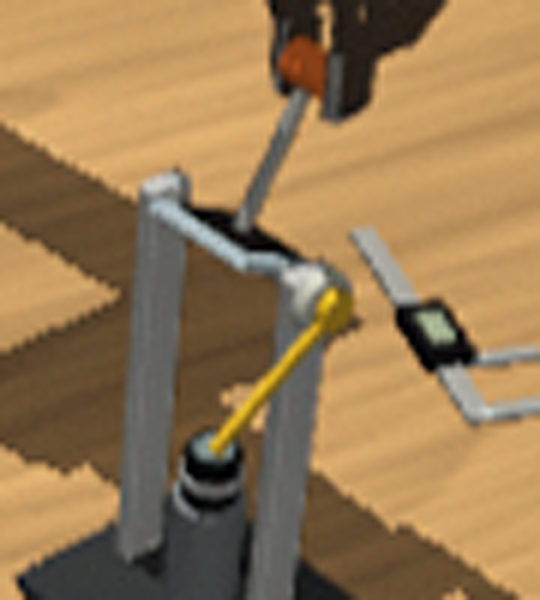

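```bash
python3 - <<'E'
from tilt import *
s=env.observe();C=cal('wrist',s);f,cx,cy,E=C
row=lambda r:150+r/2.85-.5
def pt(y,z): return O+R@[0,y,z]
def mir(t,y,z): # local mirror coords -> station ; knob (0,.09)->( .09 sin, .09 cos)
    return pt(y*np.cos(t)+z*np.sin(t),-y*np.sin(t)+z*np.cos(t))
obs=orange_rows(cv2.imread('pics/wrist14.png'))
lens_c=row(231);plate=row(36);top_edge=row(276);bot_edge=row(513)
def res(x,use=('k','m','r')):
    t,p,dy,dz=x
    Rp=np.array([[1,0,0],[0,np.cos(p),-np.sin(p)],[0,np.sin(p),np.cos(p)]])
    E2=E.copy();E2[:3,:3]=Rp@E[:3,:3];E2[:3,3]=Rp@E[:3,3]+[0,dy,dz];C2=(f,cx,cy,E2)
    v=lambda P:proj(C2,P)[0][1]
    o=[p/.003,dy/.0015,dz/.0015]
    if 'r' in use: o+=[(v(pt(.065,.012-.235))-plate)/.5,(v(pt(0,.113-.235))-lens_c)/.7]
    if 'k' in use: k=knob_rows(C2,t);o+=[(k[0]-obs[0])/.5,(k[1]-obs[1])/.5]
    if 'm' in use: o+=[(v(mir(t,.03,0))-top_edge)/.7,(v(mir(t,-.03,.006))-bot_edge)/.7]
    return np.array(o)
for use in(('k',),('k','r'),('m','r'),('k','m','r')):
    r=least_squares(res,[.49,0,0,0],args=(use,));J=np.linalg.inv(r.jac.T@r.jac+1e-12*np.eye(4));print(use,r.x.round(4),'sd',np.sqrt(J[0,0]).round(4),r.fun.round(1))
E
```

```text
('k',) [ 4.874e-01  1.000e-04 -4.000e-04 -1.900e-03] sd 0.0175 [ 0.  -0.2 -1.2 -1.3  1.2]
('k', 'r') [ 0.4826  0.0011 -0.     -0.0017] sd 0.0088 [ 0.4 -0.  -1.1  0.4 -0.3 -1.4  1.3]
('m', 'r') [ 4.33e-01 -1.00e-04  5.00e-04  2.00e-04] sd 0.7304 [-0.   0.3  0.1 -0.  -0.3  0.7 -0.3]
('k', 'm', 'r') [ 4.84e-01  8.00e-04  1.00e-04 -1.10e-03] sd 0.0048 [ 0.3  0.1 -0.7  0.3 -0.3 -1.6  1.5  1.  -0.8]
```

```bash
cat > multi.py <<'E'
from tilt import *
C=cal('scene')
def line(im,p0,p1,score,lo,hi,half=4):
    d=p1-p0;L=np.linalg.norm(d);d=d/L;n=np.array([-d[1],d[0]]);pts=[]
    sc=score(im.astype(np.float32)).astype(np.float32)
    for s in np.linspace(lo*L,hi*L,30):
        w=np.linspace(-half,half,81);q=(p0+d*s+np.outer(w,n)).astype(np.float32)
        v=cv2.remap(sc,q[None,:,0].copy(),q[None,:,1].copy(),cv2.INTER_LINEAR)[0]
        v=np.clip(v-np.percentile(v,50)-.25*(v.max()-np.percentile(v,50)),0,None)
        pts.append(p0+d*s+n*(v*w).sum()/v.sum())
    return np.array(pts)
yel=lambda b:np.minimum(b[:,:,1],b[:,:,2])-b[:,:,0]
def W(x,y,z):return O+R@[x,y,z]
def ptr(t,r):return proj(C,W(.066,-r*np.sin(2*t),-r*np.cos(2*t)))[0]
def fit(im,t0,lo=.3,hi=.9):
    pts=line(im,ptr(t0,0),ptr(t0,.085),yel,lo,hi)
    v=cv2.fitLine(np.float32(pts),cv2.DIST_L2,0,.001,.001).ravel();vd=v[:2]*np.sign(v[1]);return np.degrees(np.arctan2(vd[1],vd[0])),pts
def off(im,t,lo=.3,hi=.9): # lateral rms/mean offset of line at both ends relative to model t
    _,pts=fit(im,t,lo,hi);p0=ptr(t,0);d=ptr(t,.085)-p0;d/=np.linalg.norm(d);n=np.array([-d[1],d[0]])
    o=(pts-p0)@n;return o[:5].mean().round(2),o[-5:].mean().round(2)
E
python3 - <<'E'
from multi import *
fr=[env.get_image('scene')[:,:,::-1].astype(np.float32) for _ in range(6)]
now=np.mean(fr,0);np.save('now.npy',now)
rest=np.mean([cv2.imread(f'pics/scene{i}.png').astype(np.float32) for i in(0,3,8)],0)
print('frame noise sd',np.std([f[150:250,310:370] for f in fr],0).mean())
print('rest',fit(rest,0.)[0],[fit(cv2.imread(f'pics/scene{i}.png'),0.)[0] for i in(0,3,8)],'pred',pang(0),'lateral',off(rest,0.))
for t in(.47,.48,.49,.50,.51):print(t,'fit',fit(now,t)[0],'pred',pang(t),off(now,t))
print('frames',[round(float(fit(f,.49)[0]),2) for f in fr])
print(env.observe()['time_s'],env.observe()['position'])
E
```

```text
frame noise sd 1.0702972
rest 96.87334 [np.float32(97.07727), np.float32(96.651505), np.float32(96.91993)] pred 97.54795428283632 lateral (np.float64(0.38), np.float64(0.23))
0.47 fit 130.8422 pred 129.43531525924809 (np.float64(0.98), np.float64(1.36))
0.48 fit 130.85216 pred 130.05270694914518 (np.float64(0.87), np.float64(1.07))
0.49 fit 130.85555 pred 130.67376141855524 (np.float64(0.75), np.float64(0.78))
0.5 fit 130.86284 pred 131.29886555213147 (np.float64(0.64), np.float64(0.49))
0.51 fit 130.8676 pred 131.92841396271325 (np.float64(0.53), np.float64(0.21))
frames [130.85, 130.86, 130.86, 130.85, 130.87, 130.84]
25.3 [0.57226528 0.23075984 0.29436077]
```

```bash
python3 - <<'E'
from multi import *
now=np.load('now.npy');rest=np.mean([cv2.imread(f'pics/scene{i}.png').astype(np.float32) for i in(0,8)],0)
gray=lambda b:255-(b.max(2)-b.min(2))
def st(t,r):return proj(C,W(0,r*np.sin(t),r*np.cos(t)))[0]
def ang(p):return np.degrees(np.arctan2(*(p)[::-1]))
def sf(im,t0,lo,hi):
    pts=line(im,st(t0,0.),st(t0,.09),gray,lo,hi,3)
    v=cv2.fitLine(np.float32(pts),cv2.DIST_HUBER,0,.001,.001).ravel();vd=v[:2]*-np.sign(v[1]);return ang(vd)
for lo,hi in((.3,.8),(.35,.75),(.4,.8)):
    print(lo,hi,'rest',sf(rest,0,lo,hi),ang(st(0,.07)-st(0,.03)),'now',sf(now,.49,lo,hi),sf(now,.5,lo,hi))
for t in(.47,.48,.49,.5,.51):print(t,ang(st(t,.07)-st(t,.03)))
# knob centroid in scene
def ob(im):
    hsv=cv2.cvtColor(np.uint8(im),cv2.COLOR_BGR2HSV);m=cv2.inRange(hsv,(4,170,70),(15,255,255));m[:110]=0;m[190:]=0;m[:,:310]=0;m[:,360:]=0
    ys,xs=np.where(m);return xs.mean(),ys.mean(),len(xs),(xs.min(),xs.max(),ys.min(),ys.max())
print('knob rest',ob(rest),st(0,.09),'now',ob(now),[st(t,.09).round(1) for t in(.48,.49,.5,.51)])
E
```

```text
0.3 0.8 rest -84.847496 -84.34136066275813 now -65.66255 -65.68017
0.35 0.75 rest -85.06663 -84.34136066275813 now -65.69979 -65.71247
0.4 0.8 rest -85.164444 -84.34136066275813 now -65.8946 -65.92853
0.47 -65.86145979368392
0.48 -65.52219576144573
0.49 -65.18419580990862
0.5 -64.84740905411925
0.51 -64.51178512195436
knob rest (np.float64(331.2906976744186), np.float64(142.46511627906978), 86, (np.int64(326), np.int64(337), np.int64(138), np.int64(147))) [331.86180565 142.40799353] now (np.float64(340.3818181818182), np.float64(140.3272727272727), 55, (np.int64(337), np.int64(344), np.int64(136), np.int64(145))) [array([342.5, 140.9]), array([342.7, 140.9]), array([342.9, 140.9]), array([343., 141.])]
```

Five cues (pointer and stem raw and bias-corrected, wrist knob) put t at 0.475–0.505, about 0.492. Last time each commanded mm gave about 0.009 rad, so I add 1.8 mm.

move_arm(moves=[[0.9, 0, 0.5, 0], [1.8, 0, 1, 0], [1.8, 0, 1, 0], [1.8, 0, 1, 0], [1.8, 0, 1, 0]])

```text
time_s: 25.8
position: [0.5719, 0.2326, 0.2933]
tool_rot: [[-0.191, 0.982, 0.002], [0.982, 0.191, -0.004], [-0.004, 0.001, -1.0]]
ft_force: [-4.2, -8.3, 9.3]
grip_width: 0.0248
```

```bash
cat > chk2.py <<'E'
from multi import *
from scipy.optimize import brentq
import sys
s=env.observe();fr=[env.get_image('scene')[:,:,::-1].astype(np.float32) for _ in range(3)]
iw=env.get_image('wrist')[:,:,::-1].copy();now=np.mean(fr,0);cv2.imwrite(f'pics/wrist{sys.argv[1]}.png',iw);cv2.imwrite(f'pics/scene{sys.argv[1]}.png',now)
gray=lambda b:255-(b.max(2)-b.min(2))
st=lambda t,r:proj(C,W(0,r*np.sin(t),r*np.cos(t)))[0]
ang=lambda p:np.degrees(np.arctan2(*(p)[::-1]))
pts=line(now,st(.5,0.),st(.5,.09),gray,.3,.8,3);v=cv2.fitLine(np.float32(pts),cv2.DIST_HUBER,0,.001,.001).ravel();sa=ang(v[:2]*-np.sign(v[1]))
fs=lambda t:ang(st(t,.07)-st(t,.03))
pa=fit(now,.5)[0]
print('pointer raw/corr',[round(brentq(lambda t:pang(t)-pa-b,.3,.7),4) for b in(0,.67)],'stem raw/corr',[round(brentq(lambda t:fs(t)-sa-b,.3,.7),4) for b in(0,.6)])
Cw=cal('wrist',s);o=orange_rows(iw);print('knob',[round(brentq(lambda t:knob_rows(Cw,t)[i]-o[i],.3,.7),4) for i in(0,1)],o)
print(s['time_s'],s['position'].round(4),s['ft_force'].round(1),s['grip_width'])
E
python3 chk2.py 15
```

```text
pointer raw/corr [0.5107, 0.5212] stem raw/corr [0.5163, 0.5343]
knob [0.5082, 0.513] [274.5 322.5]
25.8 [0.5719 0.2326 0.2933] [-4.2 -8.3  9.3] 0.024767738785464656[ WARN:0@3.717] global loadsave.cpp:1063 imwrite_ Unsupported depth image for selected encoder is fallbacked to CV_8U.
```

move_arm(moves=[[-0.5, 0, -0.3, 0], [-0.5, 0, -0.3, 0], [-0.5, 0, -0.3, 0], [-0.5, 0, -0.3, 0], [-0.5, 0, -0.3, 0], [-0.5, 0, -0.3, 0], [-0.5, 0, -0.3, 0], [-0.5, 0, -0.3, 0]])

```text
time_s: 26.8
position: [0.572, 0.2323, 0.2935]
tool_rot: [[-0.191, 0.982, 0.002], [0.982, 0.191, -0.003], [-0.003, 0.001, -1.0]]
ft_force: [-4.2, -7.2, 8.5]
grip_width: 0.0244
```

```bash
python3 chk2.py 16 2>/dev/null
```

```text
pointer raw/corr [0.507, 0.5175] stem raw/corr [0.5063, 0.5243]
knob [0.504, 0.5088] [274.5 322.5]
26.8 [0.572  0.2323 0.2935] [-4.2 -7.2  8.5] 0.024425030053359626
```

View pics/scene16.png

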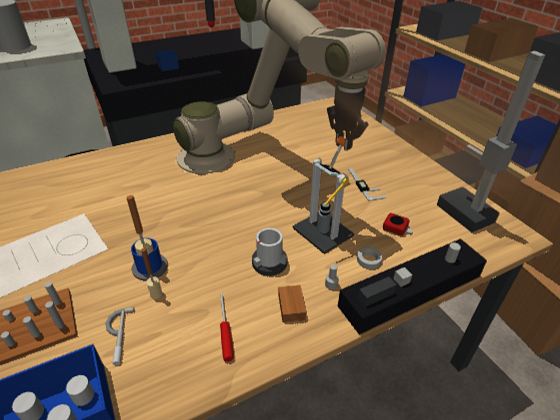

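The scene picture shows the brush upright in its stand (140,235), the knob held and tilted (341,142), and nothing else displaced. The cues average about 0.510 against 0.508 wanted, and the hold is steady. Handing in.

```bash
python3 - <<'E'
from rig import env
print(env.close_job())
s=env.observe();print(s['time_s'],s['position'],s['ft_force'],s['grip_width'])
E
```

```text
the job is handed in; nothing more can be done
None
the job is handed in; nothing more can be done
```

I brushed out the sleeve, put the brush back in its stand, tilted the mirror to the mark and handed in while still holding the knob. The job took about 27 s of the 59 s allowed.

- **Brushing:** The brush went to the bore floor, with contact forces of about 5–6 N at the expected height. I raised it until the bristle end was about 8 mm below the rim, then took it down to the floor again.
- **Stand:** I stood the brush in the blue stand and let go. Later pictures show it upright, and the other things look where they were.
- **Mirror:** From the measured mark position, the wanted tilt was about 0.508 rad. The knob slid about 4 mm between the pads on the first try, so I gripped it harder and corrected from the pictures.
- **Final tilt check:** My estimates disagree slightly:
  - the knob in the wrist view gave 0.504–0.509;
  - the pointer gave 0.507, or 0.518 after bias correction;
  - the stem gave 0.506, or 0.524 after correction.

  The mean is about 0.511, so I put the tilt within about 0.01 rad of target, or roughly 6 mm at the mark. During the last second of holding, the estimates changed only as much as my final small correction.

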